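# Stack the lens adapter rings on their stepped stand and lock them with the keeper rod

## Robot

A 6-joint arm with a two-finger parallel gripper is mounted at the origin on the work surface. World frame = base frame: x ahead of the robot, y to its left, z up, the work surface at z = 0. Lengths are in m, angles in rad, forces in N, time in s.
With the tool pointing down it reaches from about 0.25 to 0.85 m from the base axis. Payload 12.5 kg.
Tool frame: the origin (TCP) lies midway between the tips of the shut fingers; the grasp point (between the pads) lies 19 mm behind it; z points along the fingers, y is the line along which they close (so a half turn about z gives the same grasp; the last joint's range is limited). The gripper opens to 93 mm and grips with 3 to 60 N. Pads are 15 mm wide; open, the fingers measure 128 mm over their backs; the gripper's body (75 mm by 188 mm) begins 65 mm behind the grasp point.
Start: joints at [-1.225, 0.351, 1.652, -0, 1.139, -0.085], TCP at [0.23, -0.5, 0.219] pointing down, gripper open.
Joint ranges: [-2.75, 2.75], [-0.79, 2.1], [0.01, 2.65], [-1.57, 4.71], [0.07, 3.14], [-2.87, 2.87]. Speed limits (rad/s): [2.22, 2.22, 2.79, 3.14, 3.14, 3.14].

## Interface

Orientations are given as a unit quaternion [w, x, y, z].
In Python, from station import robot, grab_frame, calibration, order gives the robot as it stands.
- The arm moves only by the shell command python3 -m crank 'ROWS' [FORCE]. ROWS is text: rows parted by semicolons, each of 7 numbers parted by spaces: the shift along the tool's x, y, z in m, then the turn, a rotation vector about the tool's x, y, z in rad, then the closure, from -1 (fully open) to 1 (shut). In form: dx dy dz ax ay az claw; .... A call has 1 to 5 rows; each row is the pose to reach, as a shift and turn from the pose commanded when the call began, along the tool's axes at that moment; what a row does not reach only later rows make up. A row lasts 1/10 s, in which the tool goes at most 50 mm and 8.59 degrees, less where a joint would pass 70% of its speed; a pose out of reach is approached as far as the arm can. A call with a gripper value outside its range is refused whole. The fingers move at their own pace and stop on an object; FORCE is the grip in N (left out, the last holds). Time passes only in rows, so rows that repeat a pose let the fingers close. It gives the time, the measured TCP pose, the force, the opening and the grip force at its end, in the units of the state.
- robot.observe(): the state, without advancing time (a new reading comes with each control period).
- grab_frame(name): name is "side" or "top"; returns (picture, depth): 480x640x3 uint8, red, green, blue; 480x640 float32, m along the optical axis (not along the pixel's ray), 0 where there is no reading.
- calibration(name): a dict with "camera_matrix" (3x3 intrinsics, pixels), "camera_from_world" (4x4, takes a point from world to camera coordinates). Camera axes: x right, y down, z forward; pixel columns grow to the right and rows downward; lengths in m; the calibration is good to about 2 mm. A picture is of the moment at which its call begins. calibration takes no time and is no camera call.
- order.sign_off(): hands the job in; it is judged then, once.
The state is a dict: "time_s": time; "joint_pos": joint angles; "joint_vel": joint speeds; "effort": joint torques, N m; "ee_pos": TCP position; "ee_rot": TCP orientation; "contact_force": force on the tool from outside, world axes, zero at the start; "ft_torque": the same for the moment, N m; "grip_width": opening from 0.0 (shut) to 1.0 (fully open); "gripper_force": force on a finger pad.
Only numpy, scipy, OpenCV 4.12 (cv2) and the standard library are available. Lean on these libraries where they do the work, as an engineer would, in place of code of your own. Each camera call takes 0.05 s, during which the arm holds its last target. There are 200 camera calls.

## Task

Put the loose lens adapter rings away: draw the red-handled keeper rod out of the ring stand and lay it aside, then thread every ring on the desk down the stepped spindle until it lies flat and fully home on its own step, widest bore first. Then lock them in by pushing the keeper rod back through the eye on top of the spindle and on through the lug behind it, entering from the same side as before, so that its tip sticks clearly out beyond the lug, and let go of it. Leave the camera, lens and other things on the desk where they are.

Things in the scene. Friction and masses are not known exactly. Their poses are not given: they have to be found in the camera images.
- stand: Ring stand, fixed to the desk. Origin: on the spindle's axis at desk height; z up; x is the way the keeper rod is pushed in. Dark steel plate, x -60 to +100 mm, y +-45 mm, top 8 mm above the desk, carrying a four-step round metal spindle, a brass eye on the spindle's top and a brass lug at x = +66 mm, both pierced along x. Highest point 72 mm above the desk.
- stand_post (a point): Foot of the spindle's axis, on the plate's top, 8 mm above the desk. Steps 10 mm tall with 1.4 mm chamfers: diameter 52 mm (8 to 18 mm above the desk), 42 (18 to 28), 32 (28 to 38), 22 (38 to 48). Each ring goes round its own step and rests on the plate or on the shoulder below: home undersides of ring_55, 45, 35, 25 are 8, 18, 28, 38 mm above the desk, whichever are present.
- stand_eye (a point): Centre of the hole in the brass eye on top of the spindle, 60 mm above the desk. The eye is 12 mm long in the stand's x, 18 mm wide; its square hole is 12 mm wide and 12 mm high; the eye's top is 69 mm above the desk.
- stand_lug (a point): Centre of the hole in the brass lug, 66 mm from the spindle's axis along the stand's x, 60 mm above the desk. The lug is 8 mm thick in x (62 to 70 mm), 24 mm wide, 72 mm tall; its square hole is 14 x 14 mm.
- keeper: Keeper rod, 60 g: red handle 50 x 16 x 16 mm, and from its +x end a steel rod 8 mm thick, 100 mm long, round nose. Origin: middle of the handle, on the axis; x towards the tip. Handle-heavy: on the desk it lies level, axis 8 mm up, rod not touching. Starts through eye and lug, handle's middle about 42 mm to the stand's -x, a few degrees low and loose; it draws straight out to the stand's -x.
- keeper_tip (a point): Tip of the keeper rod, 125 mm from the middle of the handle along its x.
- ring_55: Lens adapter ring, black plastic: flat ring of outer diameter 68 mm, 9 mm thick, bore 55 mm, 50 g, for the 52 mm step of the spindle (home: underside 8 mm above the desk). Origin: centre of its underside, z along its axis. Lies flat on the desk at the start. May be absent.
- ring_45: Lens adapter ring, blue painted: flat ring of outer diameter 68 mm, 9 mm thick, bore 45 mm, 50 g, for the 42 mm step of the spindle (home: underside 18 mm above the desk). Origin: centre of its underside, z along its axis. Lies flat on the desk at the start. May be absent.
- ring_35: Lens adapter ring, brass: flat ring of outer diameter 68 mm, 9 mm thick, bore 35 mm, 50 g, for the 32 mm step of the spindle (home: underside 28 mm above the desk). Origin: centre of its underside, z along its axis. Lies flat on the desk at the start. May be absent.
- ring_25: Lens adapter ring, bright aluminium: flat ring of outer diameter 68 mm, 9 mm thick, bore 25 mm, 50 g, for the 22 mm step of the spindle (home: underside 38 mm above the desk). Origin: centre of its underside, z along its axis. Lies flat on the desk at the start. May be absent.
- camera: Bystander, to be left alone: black and silver camera, 130 x 75 x 92 mm high. Origin at the centre of its underside.
- lens: Bystander, to be left alone: black camera lens standing upright, 64 mm diameter, 70 mm high. Origin at the centre of its underside.
- film_a: Bystander, to be left alone: black film can, 32 mm diameter, 50 mm high. Origin at the centre of its underside.
- film_b: Bystander, to be left alone: white film can, 32 mm diameter, 50 mm high. Origin at the centre of its underside.
- driver: Bystander, to be left alone: screwdriver with yellow handle, 160 mm long. Origin at the centre of its underside.
- mug: Bystander, to be left alone: white mug, 80 mm diameter, 90 mm high. Origin at the centre of its underside.
- notebook: Bystander, to be left alone: green notebook 120 x 170 x 12 mm lying flat. Origin at the centre of its underside.
- dish: Bystander, to be left alone: blue bowl, 90 mm diameter, 30 mm high. Origin at the centre of its underside.
Things that resemble listed ones, but are neither listed nor needed, are in the scene too. What is shaped like the keeper but black or turquoise is not meant.

How it is judged:
On the way, in this order (a step that is already met when the one before it is completed fails the run):
1. the keeper rod is drawn out of the eye (distance between keeper_tip and stand_lug above 0.09 m), for 0.2 s.
2. every ring that is there is fully home on its step (horizontal distance between each of ring_55, ring_45, ring_35, ring_25 and stand below 0.005 m and z of ring_55 in the frame of stand between 0.004 and 0.011 m and angle between each of ring_55, ring_45, ring_35, ring_25's own z axis and vertical below 0.1 rad and z of ring_45 in the frame of stand between 0.014 and 0.021 m and z of ring_35 in the frame of stand between 0.024 and 0.031 m and z of ring_25 in the frame of stand between 0.034 and 0.041 m), for 0.2 s.
3. the keeper rod is through the eye and the lug (x of keeper_tip in the frame of stand above 0.073 m and x of keeper in the frame of stand below -0.02 m and y of keeper_tip in the frame of stand between -0.012 and 0.012 m and z of keeper_tip in the frame of stand between 0.048 and 0.072 m and angle between the x axis of keeper and the x axis of stand, either way round below 0.2 rad), for 0.2 s.
At the end, for the whole second after the job is handed in: Every ring present lies at rest on its own step: centre within 5 mm of the spindle axis, underside at most 3 mm above home, tilt under 0.1 rad. The keeper rod is at rest through eye and lug, handle on the stand's -x side, tip 73 mm or more past the spindle axis (all of step 2 and all of step 3 and linear speed of each of keeper, ring_55, ring_45, ring_35, ring_25 below 0.02 m/s); the robot touches nothing.
It fails at once if a bystander is moved more than 4 cm (distance of any of camera, lens, film_a, film_b, driver, mug, notebook, dish from where it was at the start of the episode above 0.04 m).
It fails at once if a standing bystander is knocked over (angle between any of camera, lens, film_a, film_b, mug, notebook, dish's own z axis and vertical above 0.6 rad).
Of ring_55, ring_45, ring_35, ring_25 only 3 to 4 are there at a start; the rules pass over those that are not, and their reading is None.
At some moment in a run one of ring_55, ring_45, ring_35, ring_25 may be knocked a few centimetres aside while the robot is not near it.
It also fails if it takes over 210 s, if anything falls off the work surface, if the arm or the gripper's body presses on something with over 40 N, if the wrist force passes 120 N, or if a joint passes its speed limit or range.

## Working session

There is one attempt and no reset: what is moved stays moved. The work goes in short steps, Python scripts to look and compute and a shell command to move; the robot and the scene stay as the last step left them, time stands still between calls to the robot, and variables do not carry over. Pictures are saved under pics/ and viewed, at most 16 in all, crops included, and the job is handed in when it is done.

```bash
ls; mkdir -p pics; python3 - <<'E'
from station import robot, grab_frame, calibration
import cv2,numpy as np
s=robot.observe();print(s)
for n in("top","side"):
    p,d=grab_frame(n);np.savez(f"{n}0.npz",p=p,d=d);cv2.imwrite(f"pics/{n}0.png",p[:,:,::-1])
    c=calibration(n);print(n,c)
E
```

```text
pics
{'time_s': 0.0, 'joint_pos': array([-1.22459585e+00,  3.51264715e-01,  1.65242991e+00,  7.40504541e-06,
        1.13912790e+00, -8.46021386e-02]), 'joint_vel': array([-0.00040463, -0.00194866,  0.00052191,  0.00071148, -0.00030634,
        0.00030057]), 'effort': array([-1.57454531e-03, -4.97334373e+01, -2.85254413e+01,  6.97636208e-02,
        2.57860502e-02, -1.12691278e-04]), 'ee_pos': array([ 0.22958241, -0.49939895,  0.21808363]), 'ee_rot': array([-6.10124450e-04,  9.76890844e-01,  2.13737924e-01, -7.68711145e-05]), 'contact_force': array([ 0.61502485, -0.54509677,  0.14922491]), 'ft_torque': array([0.0204374 , 0.03971688, 0.00550796]), 'gripper_force': 0.0, 'grip_width': 1.0006794754790957}
top {'camera_matrix': array([[565.00454869,   0.        , 324.49746661],
       [  0.        , 565.00454869, 228.61393354],
       [  0.        ,   0.        ,   1.        ]]), 'camera_from_world': array([[ 0.02571145, -0.99940521, -0.02298137, -0.02096194],
       [-0.99298591, -0.02287892, -0.115998  ,  0.5293462 ],
       [ 0.11540322,  0.02580265, -0.99298355,  1.36707371],
       [ 0.        ,  0.        ,  0.        ,  1.        ]])}
side {'camera_matrix': array([[511.03834055,   0.        , 324.84099376],
       [  0.        , 511.03834055, 244.61448456],
       [  0.        ,   0.        ,   1.        ]]), 'camera_from_world': array([[ 0.71318782, -0.70075424,  0.01751081, -0.41372786],
       [-0.37017978, -0.3977261 , -0.83951228,  0.24219154],
       [ 0.5952563 ,  0.59224779, -0.54305846,  0.90940797],
       [ 0.        ,  0.        ,  0.        ,  1.        ]])}
```

View pics/top0.png

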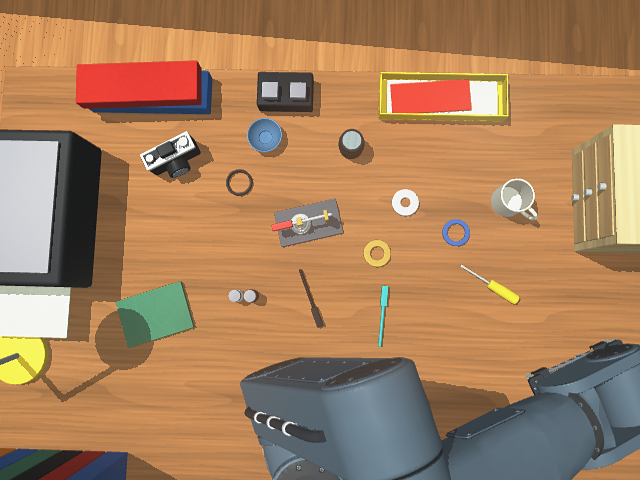

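View pics/side0.png

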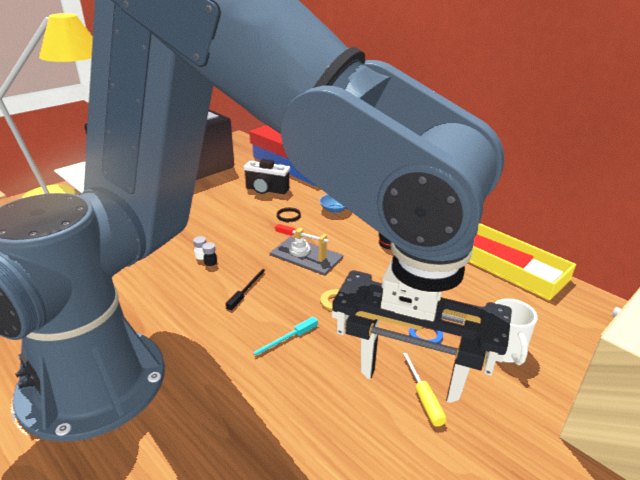

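Top view: the stand's spindle is at about (303,223) with the red handle at (284,226) and the lug at (327,215). The rings are black (239,182), brass (377,253), aluminium (405,203) and blue (456,233), so all four are present. The side view shows the gripper hanging to the right of the stand.

```bash
cat > h.py <<'E'
import cv2,numpy as np
from station import robot, grab_frame, calibration
from scipy.spatial.transform import Rotation as R
def cam(n):
    c=calibration(n);return c["camera_matrix"],c["camera_from_world"]
def world(n,d):            # depth image -> world points
    K,T=cam(n);v,u=np.mgrid[:480,:640]
    P=np.stack([(u-K[0,2])/K[0,0]*d,(v-K[1,2])/K[1,1]*d,d],-1)
    return (P-T[:3,3])@T[:3,:3]
def ray(n,uv,z):           # pixels -> world points on plane z
    K,T=cam(n);uv=np.atleast_2d(uv).astype(float)
    r=np.c_[(uv-K[:2,2])/[K[0,0],K[1,1]],np.ones(len(uv))]@T[:3,:3];o=-T[:3,:3].T@T[:3,3]
    return o+r*((z-o[2])/r[:,2])[:,None]
def px(n,p):
    K,T=cam(n);q=(np.atleast_2d(p)@T[:3,:3].T+T[:3,3])@K.T;return q[:,:2]/q[:,2:]
HSV={'ring_55':((0,0,0),(180,110,70)),'ring_45':((110,120,60),(125,255,255)),
     'ring_35':((18,130,120),(28,255,255)),'ring_25':((0,0,190),(180,40,255))}
def ring(p,name,near,z=.009,r=28):
    """centre of the ring by its outer outline near a pixel, cast on its top plane"""
    m=cv2.inRange(cv2.cvtColor(p,cv2.COLOR_RGB2HSV),*map(np.array,HSV[name]))
    w=np.zeros_like(m);cv2.circle(w,tuple(int(i) for i in near),r,255,-1);m&=w
    c=max(cv2.findContours(m,cv2.RETR_EXTERNAL,cv2.CHAIN_APPROX_NONE)[0],key=cv2.contourArea)
    q=ray('top',c[:,0],z)[:,:2].astype(np.float32)
    (cx,cy),a,_=cv2.fitEllipse((q*1000).reshape(-1,1,2));return np.array([cx,cy]),a
def go(x,y,z,yaw=None,pos=None,rot=None):
    """tool shift to world TCP x,y,z (mm) and turn (deg) so that tool y points along yaw (mod 180)"""
    s=robot.observe();p=s['ee_pos']*1000;q=np.roll(s['ee_rot'],-1);M=R.from_quat(q).as_matrix()
    print('shift mm',np.round(M.T@(np.array([x,y,z])-p),1),end=' ')
    if yaw is not None:
        cur=np.degrees(np.arctan2(M[1,1],M[0,1]));d=(yaw-cur+90)%180-90
        # full turn incl. making the tool vertical
        t=np.radians(cur+d);Y=np.array([np.cos(t),np.sin(t),0]);Z=np.array([0,0,-1.]);X=np.cross(Y,Z)
        print('turn rad',np.round(R.from_matrix(M.T@np.c_[X,Y,Z]).as_rotvec(),4),'j6',s['joint_pos'][5].round(2),end='')
    print()
E
python3 - <<'E'
from h import *
f=np.load('top0.npz');p,d=f['p'],f['d']
for n,c in dict(ring_55=(239,182),ring_35=(377,253),ring_25=(405,203),ring_45=(456,233)).items(): print(n,ring(p,n,c))
W=world('top',d)*1000
print('desk z',np.median(W[300:340,240:290,2]))
sub=np.zeros((480,640),bool);sub[190:255,265:350]=1
Z=W[...,2]
for a,b in((4,12),(15,22),(25,31),(34,42),(43,51),(52,75)):
    m=sub&(Z>a)&(Z<b);print(a,b,m.sum(),W[m].mean(0).round(1))
m=(sub&(Z>4)).astype(np.uint8)
h=cv2.cvtColor(p,cv2.COLOR_RGB2HSV)
red=cv2.inRange(h,(0,150,80),(6,255,255));red[:190]=0;red[255:]=0
ys,xs=np.nonzero(red);print('red',len(xs),xs.mean(),ys.mean(),np.median(Z[red>0]));q=W[red>0];print(q.mean(0))
br=cv2.inRange(h,(18,130,120),(30,255,255))*sub
n,l,st,ce=cv2.connectedComponentsWithStats(br.astype(np.uint8))
for i in range(1,n): 
    if st[i,4]>6: k=l==i;print('brass',st[i],ce[i],np.median(Z[k]),Z[k].max(),W[k].mean(0).round(1))
# plate
k=(sub&(Z>4)&(Z<12));x=W[k][:,:2].astype(np.float32);print('plate',cv2.minAreaRect(x))
gr=(h[...,1]<70)&(h[...,2]<120)&sub
c=max(cv2.findContours(gr.astype(np.uint8),0,1)[0],key=cv2.contourArea)
print('plate col',cv2.minAreaRect((ray('top',c[:,0],.008)[:,:2]*1000).astype(np.float32)))
for i,(n,(u0,u1,v0,v1)) in enumerate((('top',(255,355,185,260)),('side',(260,360,215,280)))):
    im=p if n=='top' else np.load('side0.npz')['p']
    cv2.imwrite(f'pics/c_{n}.png',cv2.resize(im[v0:v1,u0:u1,::-1],None,fx=7,fy=7,interpolation=cv2.INTER_CUBIC))
E
```

```text
ring_55 (array([647.62878418, 216.49125671]), (51.57740783691406, 55.894859313964844))
ring_35 (array([ 474.27679443, -139.2835083 ]), (64.85234069824219, 65.53852081298828))
ring_25 (array([ 604.69085693, -208.27934265]), (64.05970764160156, 65.09588623046875))
ring_45 (array([ 531.31018066, -335.15524292]), (63.580570220947266, 64.1080093383789))
desk z 0.46325989192039974
4 12 1776 [548.   30.8   7.5]
15 22 100 [541.4  44.   18. ]
25 31 46 [543.8  51.1  28. ]
34 42 46 [540.7  48.1  38.1]
43 51 19 [536.4  56.8  46.7]
52 75 325 [541.9  54.9  64.8]
red 134 281.85074626865674 225.36567164179104 63.79134472951038
[531.40761004  94.5441369   63.48854042]
brass [324 210   4  11  30] [325.53333333 215.13333333] 71.89636964482574 77.35860183023972 [557.7 -10.8  71.2]
brass [297 218   5   8  34] [298.91176471 221.26470588] 70.02871082298405 75.04289928597728 [541.6  53.1  69. ]
plate ((548.9304809570312, 37.905296325683594), (163.2192840576172, 213.3584442138672), 1.2120271921157837)
plate col ((537.9769287109375, 27.681812286376953), (34.4905891418457, 151.06353759765625), 11.69584846496582)
```

View pics/c_top.png

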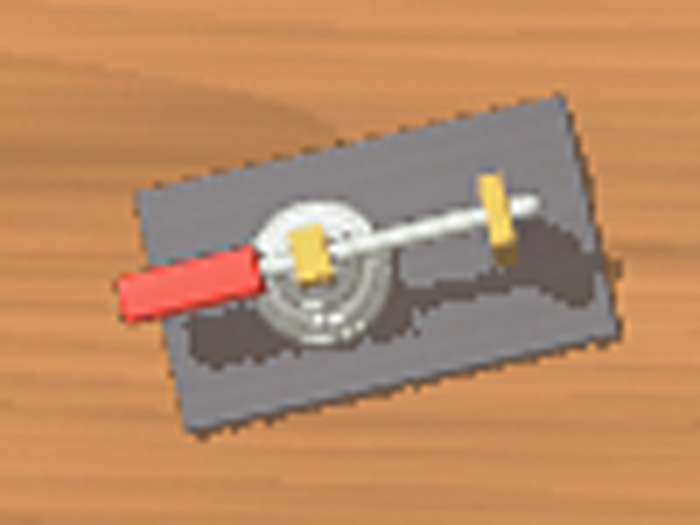

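The zoomed top view shows plate corners at crop (138,190), (563,97), (620,340) and (195,435). The eye is at crop (310,255), the lug top at (492,190), and the handle runs from (120,295) to (260,265).

```bash
python3 - <<'E'
from h import *
f=np.load('top0.npz');p,d=f['p'],f['d'];W=world('top',d)*1000
K,T=cam('top');print('cam',-T[:3,:3].T@T[:3,3])
px_=lambda c:np.array([255,185])+(np.array(c)+.5)/7-.5
c=ray('top',px_([(138,190),(563,97),(620,340),(195,435)]),.008)[:,:2]*1000
print('corners',c.round(1),[np.linalg.norm(c[i]-c[i-1]).round(1) for i in range(4)])
h=cv2.cvtColor(p,cv2.COLOR_RGB2HSV)
m=((h[...,1]<90)).astype(np.uint8);w=np.zeros_like(m);w[190:252,268:350]=1;m*=w
q=cv2.convexHull(max(cv2.findContours(m,0,1)[0],key=cv2.contourArea))[:,0]
r=cv2.minAreaRect((ray('top',q,.008)[:,:2]*1000).astype(np.float32));print('rect',r)
for nm,cc,z in(('eye',(310,252),.069),('lug',(490,197),.072),('h0',(125,285),.068),('h1',(255,255),.068),('tip',(536,203),.062)):print(nm,(ray('top',px_(cc),z)*1000).round(1))
for name in('ring_45','ring_25'):pass
m=cv2.inRange(h,np.array((0,0,0)),np.array((180,130,85)));print(h[182,226:252].tolist())
E
```

```text
cam [ 0.36840758 -0.04411274  1.41840307]
corners [[572.4 120.6]
 [609.8 -32. ]
 [522.  -54.6]
 [484.2  96.9]] [np.float64(91.3), np.float64(157.1), np.float64(90.6), np.float64(156.1)]
rect ((547.1480712890625, 34.077857971191406), (90.27312469482422, 159.06924438476562), 14.280977249145508)
eye [[543.3  53.3  69. ]]
lug [[563.4  -8.3  72. ]]
h0 [[530.5 116.9  68. ]]
h1 [[542.   72.3  68. ]]
tip [[563.1 -24.   62. ]]
[[108, 13, 95], [8, 29, 70], [14, 98, 68], [14, 137, 143], [14, 144, 223], [15, 142, 221], [14, 143, 220], [15, 142, 219], [15, 142, 218], [15, 142, 218], [14, 143, 219], [14, 143, 219], [14, 141, 217], [14, 143, 217], [14, 142, 217], [14, 142, 218], [14, 142, 217], [14, 142, 217], [14, 142, 217], [14, 142, 216], [14, 142, 216], [14, 142, 217], [14, 144, 221], [14, 136, 178], [150, 3, 97], [10, 43, 71]]
```

View pics/c_side.png

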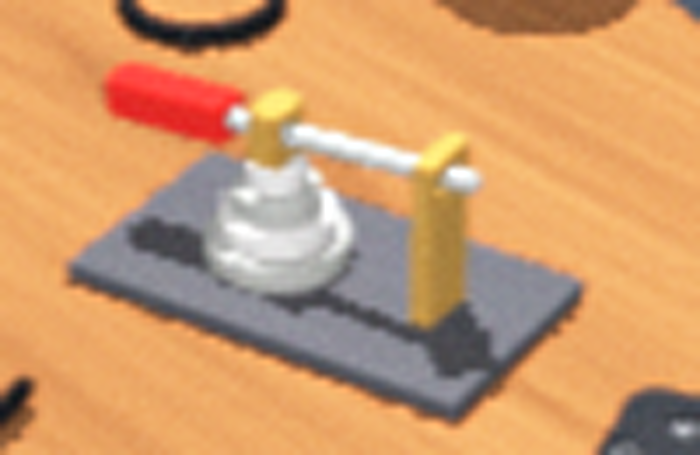

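```bash
python3 - <<'E'
from h import *
go(530.3,101.9,140,14.2)
E
```

```text
shift mm [ 524.3 -420.8   78.6] turn rad [-8.0000e-04 -8.0000e-04 -1.3878e+00] j6 -0.08
```

```bash
python3 -m crank '.04 -.032 .006 0 0 0 -1; .08 -.064 .012 0 0 0 -1; .12 -.096 .018 0 0 0 -1; .16 -.128 .024 0 0 0 -1; .19 -.152 .028 0 0 0 -1' 30
python3 -m crank '.04 -.032 .006 0 0 0 -1; .08 -.064 .012 0 0 0 -1; .12 -.096 .018 0 0 0 -1; .16 -.128 .024 0 0 0 -1; .19 -.152 .028 0 0 0 -1'
python3 -m crank '0 0 0 0 0 -.14 -1; 0 0 0 0 0 -.28 -1; 0 0 0 0 0 -.42 -1; 0 0 0 0 0 -.56 -1; 0 0 0 0 0 -.7 -1'
python3 -m crank '0 0 0 0 0 -.14 -1; 0 0 0 0 0 -.28 -1; 0 0 0 0 0 -.42 -1; 0 0 0 0 0 -.56 -1; 0 0 0 0 0 -.688 -1'
python3 -c "
from h import *
go(530.3,101.9,140,14.2)"
```

```text
time_s: 0.6
ee_pos: [0.3392, -0.2801, 0.1902]
ee_rot: [-0.0, 0.977, 0.214, -0.0]
contact_force: [1.7, -1.2, -0.3]
grip_width: 1.002
gripper_force: 0.0
time_s: 1.1
ee_pos: [0.4485, -0.0626, 0.1623]
ee_rot: [-0.0, 0.977, 0.214, -0.0]
contact_force: [0.3, -0.5, -0.3]
grip_width: 1.001
gripper_force: 0.0
time_s: 1.6
ee_pos: [0.4478, -0.0647, 0.1624]
ee_rot: [-0.0, 0.843, 0.538, -0.0]
contact_force: [-0.7, 0.2, -0.4]
grip_width: 0.999
gripper_force: 0.0
time_s: 2.1
ee_pos: [0.4478, -0.0648, 0.1624]
ee_rot: [-0.0, 0.612, 0.791, -0.0]
contact_force: [-0.4, 0.0, 0.4]
grip_width: 1.0
gripper_force: 0.0
shift mm [140.6 121.7  22.4] turn rad [-0.0004 -0.0002  0.0059] j6 -0.5
```

```bash
python3 -m crank '.035 .03 .006 0 0 .006 -1; .07 .06 .011 0 0 .006 -1; .105 .091 .017 0 0 .006 -1; .1406 .1217 .0224 0 0 .006 -1; .1406 .1217 .0224 0 0 .006 -1'
python3 -c "
from h import *
go(530.3,101.9,51,14.2)
p,d=grab_frame('side');cv2.imwrite('pics/s1.png',p[150:310,200:420,::-1].repeat(3,0).repeat(3,1))"
```

```text
time_s: 2.6
ee_pos: [0.5326, 0.1053, 0.1393]
ee_rot: [-0.0, 0.615, 0.788, 0.0]
contact_force: [0.2, -0.8, 0.2]
grip_width: 1.0
gripper_force: 0.0
shift mm [-2.8 -3.  88.3] turn rad [-0.0001 -0.0006 -0.0021] j6 -0.14
```

View pics/s1.png

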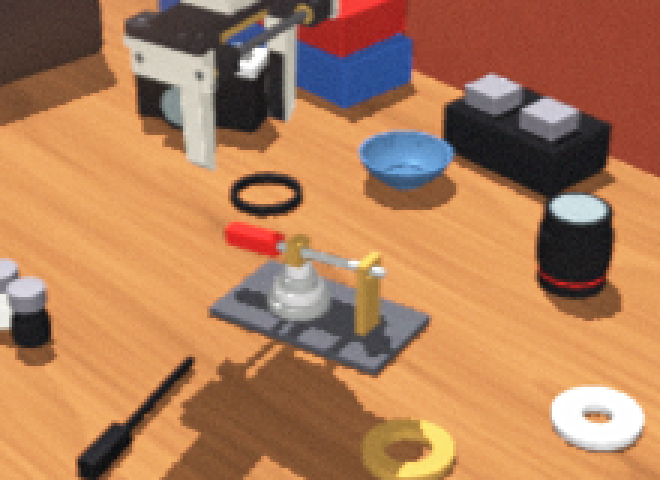

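```bash
python3 -m crank '0 0 0 0 0 0 -1; 0 0 0 0 0 0 -1'
python3 -m crank '-.0028 -.003 .02 0 0 -.002 -1; -.0028 -.003 .05 0 0 -.002 -1; -.0028 -.003 .05 0 0 -.002 -1;-.0028 -.003 .05 0 0 -.002 -1'
python3 -c "
from h import *
go(530.3,101.9,51,14.2)"
```

```text
time_s: 2.85
ee_pos: [0.5311, 0.1004, 0.1403]
ee_rot: [-0.0, 0.617, 0.787, -0.0]
contact_force: [-0.0, -0.4, -0.8]
grip_width: 0.996
gripper_force: 0.0
time_s: 3.25
ee_pos: [0.5292, 0.0972, 0.0909]
ee_rot: [-0.0, 0.616, 0.788, -0.0]
contact_force: [1.0, -0.1, 0.8]
grip_width: 1.002
gripper_force: 0.0
shift mm [ 4.3  2.2 39.9] turn rad [-0.0004 -0.     -0.0049] j6 -0.15
```

```bash
python3 -m crank '.0043 .0022 .02 0 0 0 -1; .0043 .0022 .0397 0 0 0 -1; .0043 .0022 .0397 0 0 0 -1;.0043 .0022 .0397 0 0 0 -1;.0043 .0022 .0397 0 0 0 -1'
python3 -c "
from h import *
go(530.3,101.9,51,14.2)"
python3 -m crank '0 0 0 0 0 0 1;0 0 0 0 0 0 1;0 0 0 0 0 0 1;0 0 0 0 0 0 1;0 0 0 0 0 0 1' 30
python3 -m crank '0 0 0 0 0 0 1;0 0 0 0 0 0 1;0 0 0 0 0 0 1;0 0 0 0 0 0 1;0 0 0 0 0 0 1' 30
```

```text
time_s: 3.75
ee_pos: [0.5312, 0.1026, 0.0521]
ee_rot: [0.001, 0.616, 0.788, 0.001]
contact_force: [-0.1, 0.1, 0.2]
grip_width: 1.0
gripper_force: 0.0
shift mm [-0.4 -1.1  1.1] turn rad [ 0.0022  0.0003 -0.0041] j6 -0.14
time_s: 4.25
ee_pos: [0.5303, 0.1026, 0.0505]
ee_rot: [-0.0, 0.616, 0.788, -0.0]
contact_force: [0.3, 0.3, -0.5]
grip_width: 0.621
gripper_force: 0.0
time_s: 4.75
ee_pos: [0.5303, 0.1026, 0.0505]
ee_rot: [-0.0, 0.616, 0.788, -0.0]
contact_force: [0.4, 0.6, 0.4]
grip_width: 0.191
gripper_force: 0.0
```

```bash

python3 -m crank '0 0 0 0 0 0 1;0 0 0 0 0 0 1;0 0 0 0 0 0 1;0 0 0 0 0 0 1' 30
python3 -m crank '.02 0 0 0 0 0 1;.04 0 0 0 0 0 1;.06 0 0 0 0 0 1;.08 0 0 0 0 0 1;.1 0 0 0 0 0 1'
python3 -m crank '.02 0 0 0 0 0 1;.05 0 0 0 0 0 1;.05 0 0 0 0 0 1;.05 0 0 0 0 0 1;.05 0 0 0 0 0 1'
python3 -c "
from h import *
p,d=grab_frame('side');cv2.imwrite('pics/s2.png',p[150:310,200:420,::-1].repeat(3,0).repeat(3,1))"
```

```text
time_s: 5.15
ee_pos: [0.5304, 0.1026, 0.0505]
ee_rot: [0.0, 0.616, 0.788, 0.0]
contact_force: [0.7, 0.1, -0.2]
grip_width: 0.168
gripper_force: 30.0
time_s: 5.65
ee_pos: [0.5058, 0.2004, 0.0504]
ee_rot: [-0.0, 0.616, 0.788, -0.0]
contact_force: [0.1, 0.5, -0.5]
grip_width: 0.172
gripper_force: 30.0
time_s: 6.15
ee_pos: [0.4942, 0.2475, 0.0505]
ee_rot: [-0.0, 0.616, 0.788, -0.0]
contact_force: [0.3, -0.1, -0.4]
grip_width: 0.168
gripper_force: 30.0
```

View pics/s2.png

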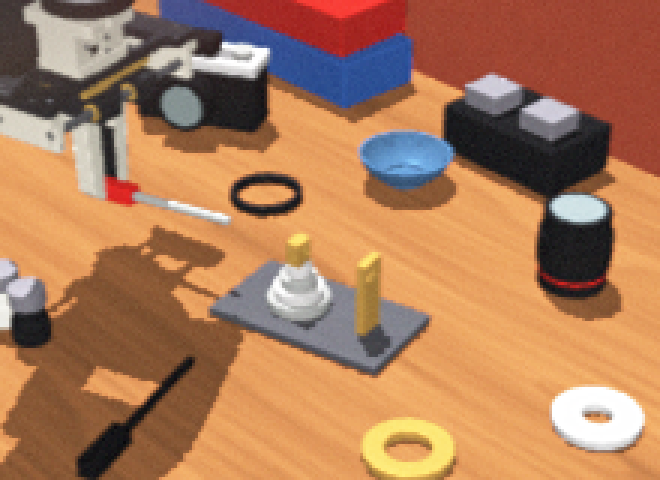

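The side view shows the rod fully out, with its tip at about (228,219) and the stand empty. Next I lower it beside the stand.

```bash

python3 -m crank '.01 0 .015 0 0 0 1;.01 0 .03 0 0 0 1;.01 0 .043 0 0 0 1;.01 0 .043 0 0 0 1;.01 0 .043 0 0 0 1'
python3 -m crank '0 0 .002 0 0 0 1;0 0 .004 0 0 0 1;0 0 .004 0 0 0 1'
python3 -c "
from h import *
s=robot.observe();print(s['ee_pos'],s['contact_force'])"
```

```text
time_s: 6.7
ee_pos: [0.4914, 0.2576, 0.0069]
ee_rot: [-0.0, 0.616, 0.788, -0.001]
contact_force: [0.4, 0.0, 0.9]
grip_width: 0.168
gripper_force: 30.0
time_s: 7.0
ee_pos: [0.492, 0.2579, 0.0041]
ee_rot: [0.0, 0.616, 0.788, 0.0]
contact_force: [-1.3, -1.5, 4.2]
grip_width: 0.165
gripper_force: 30.0
[0.49195815 0.25789786 0.00406063] [-1.26262779 -1.45723204  4.21935001]
```

```bash

python3 -m crank '0 0 0 0 0 0 -1;0 0 0 0 0 0 -1;0 0 0 0 0 0 -1;0 0 0 0 0 0 -1'
python3 -m crank '0 0 -.05 0 0 0 -1;0 0 -.1 0 0 0 -1;0 0 -.1 0 0 0 -1;0 0 -.1 0 0 0 -1;0 0 -.1 0 0 0 -1'
python3 - <<'E'
from h import *
p,d=grab_frame('top');cv2.imwrite('pics/t3.png',p[100:400,150:550,::-1].repeat(2,0).repeat(2,1));np.savez('top1.npz',p=p,d=d)
go(647.5,216.5,60,90)
E
```

```text
time_s: 7.4
ee_pos: [0.4917, 0.2579, 0.0035]
ee_rot: [-0.0, 0.616, 0.788, 0.0]
contact_force: [-0.4, 0.1, 0.3]
grip_width: 0.464
gripper_force: 0.0
time_s: 7.9
ee_pos: [0.491, 0.2576, 0.1024]
ee_rot: [-0.0, 0.616, 0.788, -0.001]
contact_force: [-0.7, 0.4, 0.5]
grip_width: 0.891
gripper_force: 0.0
shift mm [-77.6 142.1  41.9] turn rad [-2.3000e-03 -1.3000e-03 -1.3268e+00] j6 0.16
```

View pics/t3.png

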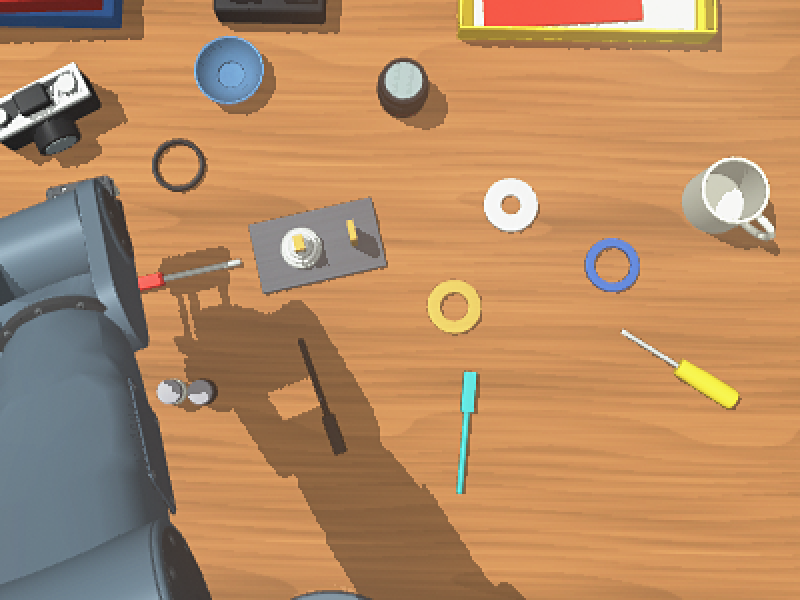

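The keeper lies at crop (140–240, 285–262) and all rings are undisturbed. The black ring is at full-image (239.5,182.5).

```bash
python3 - <<'E'
from h import *
import re
s=open('h.py').read().replace("((0,0,0),(180,110,70))","((0,0,0),(180,255,150))");open('h.py','w').write(s)
import importlib,h;importlib.reload(h)
for f in('top0.npz','top1.npz'):
    p=np.load(f)['p']
    for n,c in dict(ring_55=(239,182),ring_35=(377,253),ring_25=(405,203),ring_45=(456,233)).items(): print(n,*h.ring(p,n,c,r=24))
r=h.ring(np.load('top1.npz')['p'],'ring_55',(239,182),r=24)[0]
go(r[0],r[1],50,104.2)
E
```

```text
ring_55 [645.79040527 212.40376282] (66.12323760986328, 70.8545150756836)
ring_35 [ 474.27679443 -139.2835083 ] (64.85234069824219, 65.53852081298828)
ring_25 [ 604.69085693 -208.27934265] (64.05970764160156, 65.09588623046875)
ring_45 [ 531.31018066 -335.15524292] (63.580570220947266, 64.1080093383789)
ring_55 [645.44348145 212.44215393] (65.65850830078125, 70.42831420898438)
ring_35 [ 474.34396362 -139.30497742] (64.76216125488281, 65.75276947021484)
ring_25 [ 604.50067139 -208.25462341] (64.41194152832031, 65.13731384277344)
ring_45 [ 531.19799805 -335.31143188] (63.1705322265625, 64.06851196289062)
shift mm [-81.1 139.2  51.9] turn rad [-0.0016  0.0022  1.567 ] j6 0.16
```

```bash

python3 -m crank '-.02 .035 .01 0 0 .14 -1;-.04 .07 .02 0 0 .28 -1;-.06 .105 .03 0 0 .42 -1;-.081 .139 .04 0 0 .56 -1;-.081 .139 .05 0 0 .7 -1'
python3 -m crank '0 0 0 0 0 .14 -1;0 0 0 0 0 .28 -1;0 0 0 0 0 .42 -1;0 0 0 0 0 .56 -1;0 0 0 0 0 .7 -1'
python3 -m crank '0 0 0 0 0 .14 -1;0 0 0 0 0 .167 -1;0 0 0 0 0 .167 -1;0 0 0 0 0 .167 -1'
python3 -c "
from h import *
go(646.5,214,3,104.2)"
```

```text
time_s: 8.45
ee_pos: [0.6491, 0.2107, 0.0512]
ee_rot: [0.0, 0.851, 0.525, -0.0]
contact_force: [-1.0, -0.0, 0.9]
grip_width: 1.0
gripper_force: 0.0
time_s: 8.95
ee_pos: [0.6453, 0.2126, 0.0516]
ee_rot: [0.0, 0.979, 0.203, -0.001]
contact_force: [-0.7, 0.3, -1.2]
grip_width: 0.998
gripper_force: 0.0
time_s: 9.35
ee_pos: [0.6459, 0.2128, 0.0529]
ee_rot: [0.0, 0.992, 0.125, -0.0]
contact_force: [-0.1, -0.0, 0.6]
grip_width: 1.0
gripper_force: 0.0
shift mm [ 1.  -1.  49.9] turn rad [-0.      0.0009  0.003 ] j6 1.57
```

```bash

python3 -m crank '.001 -.001 .025 0 0 .003 -1;.001 -.001 .045 0 0 .003 -1;.001 -.001 .0495 0 0 .003 -1;.001 -.001 .0495 0 0 .003 0' 8
python3 -m crank '0 0 0 0 0 0 1;0 0 0 0 0 0 1;0 0 0 0 0 0 1;0 0 0 0 0 0 1;0 0 0 0 0 0 1' 8
python3 -m crank '0 0 0 0 0 0 -1;0 0 0 0 0 0 -1;0 0 0 0 0 0 -1;0 0 0 0 0 0 -1'
python3 -m crank '0 0 -.03 0 0 -.14 -1;0 0 -.03 0 0 -.28 -1;0 0 -.03 0 0 -.42 -1;0 0 -.03 0 0 -.56 -1;0 0 -.03 0 0 -.7 -1'
python3 -m crank '0 0 0 0 0 -.14 -1;0 0 0 0 0 -.28 -1;0 0 0 0 0 -.42 -1;0 0 0 0 0 -.56 -1;0 0 0 0 0 -.7 -1'
python3 -m crank '0 0 0 0 0 -.14 -1;0 0 0 0 0 -.17 -1;0 0 0 0 0 -.17 -1;0 0 0 0 0 -.17 -1'
python3 -c "
from h import *
go(646.5,214,3,14.2)"
```

```text
time_s: 9.75
ee_pos: [0.6465, 0.214, 0.0035]
ee_rot: [0.0, 0.992, 0.123, -0.001]
contact_force: [0.7, 0.7, 0.7]
grip_width: 0.956
gripper_force: 0.0
time_s: 10.25
ee_pos: [0.6474, 0.2142, 0.0049]
ee_rot: [-0.0, 0.993, 0.122, 0.001]
contact_force: [-0.9, -0.8, 7.1]
grip_width: 0.716
gripper_force: 7.9
time_s: 10.65
ee_pos: [0.6467, 0.214, 0.0038]
ee_rot: [0.0, 0.993, 0.122, -0.0]
contact_force: [-1.0, -0.3, 0.6]
grip_width: 0.98
gripper_force: 0.0
time_s: 11.15
ee_pos: [0.6468, 0.214, 0.034]
ee_rot: [-0.0, 0.889, 0.458, -0.0]
contact_force: [-0.5, 0.2, 0.8]
grip_width: 1.0
gripper_force: 0.0
time_s: 11.65
ee_pos: [0.6468, 0.2141, 0.0339]
ee_rot: [-0.0, 0.678, 0.735, -0.0]
contact_force: [-0.9, 0.3, -0.8]
grip_width: 1.004
gripper_force: 0.0
time_s: 12.05
ee_pos: [0.6468, 0.214, 0.034]
ee_rot: [-0.0, 0.616, 0.787, -0.0]
contact_force: [-0.0, 0.4, -0.6]
grip_width: 1.0
gripper_force: 0.0
shift mm [ 0.  -0.3 31. ] turn rad [-0.0001 -0.     -0.0052] j6 0.01
```

```bash

python3 -m crank '0 0 .02 0 0 -.005 -1;0 0 .03 0 0 -.005 -1;0 0 .03 0 0 -.005 0;0 0 .03 0 0 -.005 0' 20
python3 -m crank '0 0 0 0 0 0 1;0 0 0 0 0 0 1;0 0 0 0 0 0 1;0 0 0 0 0 0 1;0 0 0 0 0 0 1' 20
python3 -m crank '0 0 -.05 0 0 0 1;0 0 -.1 0 0 0 1;0 0 -.1 0 0 0 1;0 0 -.1 0 0 0 1;0 0 -.1 0 0 0 1'
python3 -c "
from h import *
p,d=grab_frame('top');np.savez('top2.npz',p=p,d=d)
p,d=grab_frame('side');cv2.imwrite('pics/s4.png',p[100:300,150:420,::-1].repeat(2,0).repeat(2,1))
go(542.4,53.4,100,14.2)"
```

```text
time_s: 12.45
ee_pos: [0.6469, 0.2141, 0.0042]
ee_rot: [-0.0, 0.614, 0.789, -0.0]
contact_force: [0.3, -0.4, -0.7]
grip_width: 0.877
gripper_force: 0.0
time_s: 12.95
ee_pos: [0.6473, 0.2142, 0.0047]
ee_rot: [0.0, 0.614, 0.789, 0.0]
contact_force: [-1.2, -0.2, 6.1]
grip_width: 0.725
gripper_force: 20.0
time_s: 13.45
ee_pos: [0.646, 0.2138, 0.1025]
ee_rot: [-0.001, 0.614, 0.789, -0.001]
contact_force: [-0.6, 0.7, -0.7]
grip_width: 0.723
gripper_force: 20.0
shift mm [-130.  -140.     2.7] turn rad [-0.0028  0.      0.0012] j6 0.0
```

View pics/s4.png

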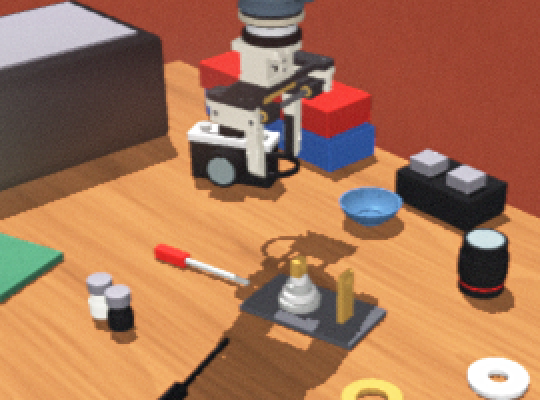

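The ring is held at the fingertips (280,165) and the keeper lies clear of the stand.

```bash

python3 -m crank '-.03 -.03 0 0 0 0 1;-.06 -.064 0 0 0 0 1;-.09 -.097 0 0 0 0 1;-.115 -.124 0 0 0 0 1;-.13 -.14 0 0 0 .001 1'
python3 -m crank '0 0 0 0 0 0 1;0 0 0 0 0 0 1;0 0 0 0 0 0 1'
python3 - <<'E'
from h import *
p,d=grab_frame('top');np.savez('top3.npz',p=p,d=d);p2,d=grab_frame('side')
cv2.imwrite('pics/t5.png',np.hstack([p[150:300,240:390,::-1].repeat(2,0).repeat(2,1),p2[150:300,240:390,::-1].repeat(2,0).repeat(2,1)]))
go(542.4,53.4,100,14.2)
E
```

```text
time_s: 14.05
ee_pos: [0.5412, 0.0518, 0.1031]
ee_rot: [-0.001, 0.615, 0.789, -0.001]
contact_force: [0.4, 0.5, -0.9]
grip_width: 0.727
gripper_force: 20.0
time_s: 14.35
ee_pos: [0.5437, 0.0543, 0.1037]
ee_rot: [-0.0, 0.614, 0.789, 0.0]
contact_force: [0.6, -0.4, -0.9]
grip_width: 0.726
gripper_force: 20.0
shift mm [-0.6 -1.3  3.7] turn rad [-0.0002 -0.0001  0.0012] j6 -0.23
```

View pics/t5.png

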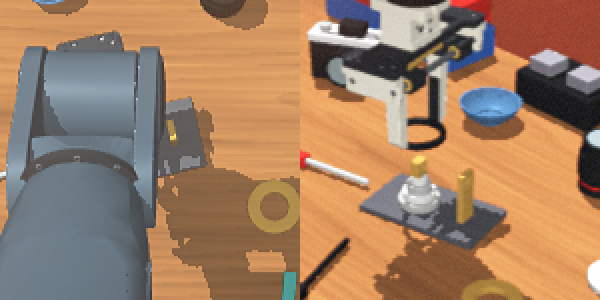

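```bash
python3 - <<'E'
from h import *
px_=lambda c:np.array([260,215])+(np.array(c)+.5)/7-.5
u=np.array([.245,-.9695])
for n,c,z in(('eye top',(279,99),.069),('lug top',(442,147),.072),('p1',(69,272),.008),('p2',(455,412),.008),('p3',(583,287),.008),('p4',(208,155),.008)):print(n,(ray('side',px_(c),z)*1000).round(1))
p=np.array([ray('side',px_(c),.008)[0][:2]*1000 for c in((69,272),(455,412),(583,287),(208,155))])
c=p.mean(0);print('axis from plate side',c-20*u)
print('lug->axis',ray('side',px_((442,147)),.072)[0][:2]*1000-66*u)
# eye/lug in top1 (keeper out): brass with depth top band
f=np.load('top1.npz');P,W=f['p'],world('top',f['d'])*1000
h=cv2.cvtColor(P,cv2.COLOR_RGB2HSV);sub=np.zeros((480,640),bool);sub[190:255,265:350]=1
br=(cv2.inRange(h,(15,100,100),(32,255,255))>0)&sub
n,l,st,ce=cv2.connectedComponentsWithStats(br.astype(np.uint8))
for i in range(1,n):
    if st[i,4]>10:
        k=(l==i)&(W[...,2]>63);v,w=np.nonzero(k);print(k.sum(),ray('top',[w.mean(),v.mean()],.069)*1000,W[k].mean(0))
m=((h[...,1]<90)).astype(np.uint8);w=np.zeros_like(m);w[190:252,268:350]=1;m*=w
q=cv2.convexHull(max(cv2.findContours(m,0,1)[0],key=cv2.contourArea))[:,0]
r=cv2.minAreaRect((ray('top',q,.008)[:,:2]*1000).astype(np.float32));print('rect',r)
E
```

```text
eye top [[544.5  52.5  69. ]]
lug top [[560.3 -11.3  72. ]]
p1 [[480.2  91.1   8. ]]
p2 [[520.5 -59.6   8. ]]
p3 [[604.5 -37.5   8. ]]
p4 [[566.1 116.1   8. ]]
axis from plate side [537.91244159  46.9152394 ]
lug->axis [544.12351298  52.72691262]
0 [[nan nan nan]] [nan nan nan]
34 [[559.48217431 -10.58707402  69.        ]] [559.01901664 -10.66765444  72.29997111]
34 [[542.50603562  53.13371866  69.        ]] [542.46935688  53.11122434  69.31538254]
0 [[nan nan nan]] [nan nan nan]
0 [[nan nan nan]] [nan nan nan]
0 [[nan nan nan]] [nan nan nan]
rect ((547.1478271484375, 34.078643798828125), (90.27312469482422, 159.0708770751953), 14.280977249145508)<stdin>:15: RuntimeWarning: Mean of empty slice.
  ret = ret.dtype.type(ret / rcount)
  ret = um.true_divide(
```

```bash

python3 -m crank '-.0001 -.0010 .04 0 0 .001 1;-.0001 -.001 .075 0 0 .001 1;-.0001 -.001 .079 0 0 .001 1;-.0001 -.001 .079 0 0 .001 1;-.0001 -.001 .079 0 0 .001 1'
python3 -m crank '0 0 .003 0 0 0 1;0 0 .006 0 0 0 1;0 0 .008 0 0 0 1;0 0 .008 0 0 0 1'
python3 -c "
from h import *
go(542.8,53,12.7,14.3);s=robot.observe();print(s['ft_torque'])"
```

```text
time_s: 14.95
ee_pos: [0.5433, 0.0535, 0.0265]
ee_rot: [0.001, 0.614, 0.789, 0.001]
contact_force: [0.5, -0.4, -1.2]
grip_width: 0.724
gripper_force: 20.0
time_s: 15.35
ee_pos: [0.5422, 0.0532, 0.017]
ee_rot: [-0.0, 0.615, 0.789, -0.0]
contact_force: [0.3, -0.5, -0.8]
grip_width: 0.72
gripper_force: 20.0
shift mm [-0.4  0.5  4.3] turn rad [-0.0001 -0.     -0.0026] j6 -0.23
[ 0.01655968 -0.11809047  0.02767428]
```

```bash

python3 -m crank '0 0 .002 0 0 0 1;0 0 .0035 0 0 0 1;0 0 .0035 0 0 0 1'
python3 -m crank '0 0 0 0 0 0 -1;0 0 0 0 0 0 -1;0 0 0 0 0 0 -1;0 0 0 0 0 0 -1'
python3 -m crank '0 0 -.04 0 0 0 -1;0 0 -.08 0 0 0 -1;0 0 -.12 0 0 0 -1;0 0 -.12 0 0 0 -1;0 0 -.12 0 0 0 -1'
python3 - <<'E'
from h import *
go(531.3-5,-335.3,50,104.3)
E
```

```text
time_s: 15.65
ee_pos: [0.5422, 0.0532, 0.0133]
ee_rot: [-0.0, 0.615, 0.789, -0.0]
contact_force: [0.4, 0.2, -1.4]
grip_width: 0.722
gripper_force: 20.0
time_s: 16.05
ee_pos: [0.5423, 0.0533, 0.0136]
ee_rot: [0.0, 0.615, 0.789, 0.0]
contact_force: [0.5, -0.7, 0.6]
grip_width: 0.985
gripper_force: 0.0
time_s: 16.55
ee_pos: [0.5425, 0.0533, 0.134]
ee_rot: [0.001, 0.615, 0.789, 0.0]
contact_force: [-0.0, -0.1, -0.9]
grip_width: 1.0
gripper_force: 0.0
shift mm [-372.8 -110.8   84. ] turn rad [ 1.4000e-03 -9.0000e-04  1.5682e+00] j6 -0.23
```

```bash

python3 -m crank '-.045 -.013 .005 0 0 0 -1;-.09 -.026 .01 0 0 0 -1;-.135 -.039 .015 0 0 0 -1;-.18 -.052 .02 0 0 0 -1;-.22 -.063 .02 0 0 0 -1'
python3 -m crank '-.045 -.013 .0 0 0 0 -1;-.09 -.026 .02 0 0 0 -1;-.135 -.039 .03 0 0 0 -1;-.154 -.043 .04 0 0 0 -1;-.154 -.043 .04 0 0 0 -1'
python3 -m crank '0 0 0 0 0 .14 -1;0 0 0 0 0 .28 -1;0 0 0 0 0 .42 -1;0 0 0 0 0 .56 -1;0 0 0 0 0 .7 -1'
python3 -m crank '0 0 0 0 0 .14 -1;0 0 0 0 0 .28 -1;0 0 0 0 0 .42 -1;0 0 0 0 0 .56 -1;0 0 0 0 0 .7 -1'
python3 -m crank '0 0 0 0 0 .14 -1;0 0 0 0 0 .168 -1;0 0 0 0 0 .168 -1;0 0 0 0 0 .168 -1'
python3 - <<'E'
from h import *
p,d=grab_frame('top');np.savez('top4.npz',p=p,d=d);p2,d=grab_frame('side')
cv2.imwrite('pics/t6.png',np.hstack([p[150:300,230:380,::-1].repeat(2,0).repeat(2,1),p2[150:350,260:460,::-1].repeat(2,0).repeat(2,1)[:300]]))
cv2.imwrite('pics/t6.png',np.hstack([cv2.resize(p[160:290,250:380,::-1],(390,390)),cv2.resize(p2[180:310,240:370,::-1],(390,390))]))
go(531.3,-335.3,4,104.3)
E
```

```text
time_s: 17.05
ee_pos: [0.5334, -0.1772, 0.1112]
ee_rot: [-0.002, 0.615, 0.789, -0.0]
contact_force: [1.3, 0.5, 0.4]
grip_width: 0.999
gripper_force: 0.0
time_s: 17.55
ee_pos: [0.5291, -0.3369, 0.0702]
ee_rot: [-0.002, 0.616, 0.788, -0.0]
contact_force: [0.5, 1.4, 0.5]
grip_width: 1.001
gripper_force: 0.0
time_s: 18.05
ee_pos: [0.5307, -0.3336, 0.0727]
ee_rot: [-0.001, 0.849, 0.528, -0.0]
contact_force: [0.1, 1.6, 0.1]
grip_width: 1.005
gripper_force: 0.0
time_s: 18.55
ee_pos: [0.5307, -0.3336, 0.0727]
ee_rot: [-0.001, 0.979, 0.205, -0.001]
contact_force: [0.3, -0.0, -0.1]
grip_width: 1.002
gripper_force: 0.0
time_s: 18.95
ee_pos: [0.5309, -0.3347, 0.0733]
ee_rot: [-0.0, 0.992, 0.126, -0.0]
contact_force: [0.8, 0.6, 0.7]
grip_width: 0.997
gripper_force: 0.0
shift mm [ 0.3  0.4 69.4] turn rad [-0.0002  0.0002  0.0023] j6 0.68
```

View pics/t6.png

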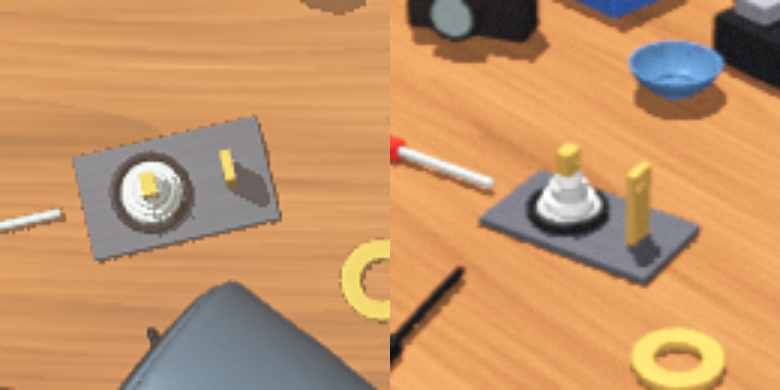

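The black ring lies flat on the plate round the spindle: (150,193) in the left crop, (567,207) in the right. Now the blue ring, by the same method.

```bash

python3 -m crank '0 0 .04 0 0 .002 -1;0 0 .065 0 0 .002 -1;0 0 .069 0 0 .002 -1;0 0 .069 0 0 .002 0' 8
python3 -m crank '0 0 0 0 0 0 1;0 0 0 0 0 0 1;0 0 0 0 0 0 1;0 0 0 0 0 0 1;0 0 0 0 0 0 1' 8
python3 -m crank '0 0 0 0 0 0 -.8;0 0 0 0 0 0 -.8;0 0 0 0 0 0 -.8;0 0 0 0 0 0 -.8'
python3 -m crank '0 0 -.03 0 0 -.14 -.8;0 0 -.03 0 0 -.28 -.8;0 0 -.03 0 0 -.42 -.8;0 0 -.03 0 0 -.56 -.8;0 0 -.03 0 0 -.7 -.8'
python3 -m crank '0 0 0 0 0 -.14 -.8;0 0 0 0 0 -.28 -.8;0 0 0 0 0 -.42 -.8;0 0 0 0 0 -.56 -.8;0 0 0 0 0 -.7 -.8'
python3 -m crank '0 0 0 0 0 -.14 -.8;0 0 0 0 0 -.171 -.8;0 0 0 0 0 -.171 -.8;0 0 0 0 0 -.171 -.8'
python3 -c "
from h import *
go(531.3,-335.3,4,14.3)"
```

```text
time_s: 19.45
ee_pos: [0.5309, -0.3352, 0.0045]
ee_rot: [-0.0, 0.992, 0.124, -0.0]
contact_force: [-0.6, 0.2, 0.7]
grip_width: 0.956
gripper_force: 0.0
time_s: 19.95
ee_pos: [0.5315, -0.3357, 0.0057]
ee_rot: [0.001, 0.992, 0.124, 0.001]
contact_force: [-1.7, 0.4, 6.7]
grip_width: 0.716
gripper_force: 7.9
time_s: 20.35
ee_pos: [0.5308, -0.3353, 0.0044]
ee_rot: [-0.0, 0.992, 0.124, -0.0]
contact_force: [-0.1, 0.1, -0.2]
grip_width: 0.898
gripper_force: 0.0
time_s: 20.85
ee_pos: [0.5309, -0.3353, 0.0345]
ee_rot: [-0.0, 0.888, 0.459, -0.0]
contact_force: [-0.3, 0.2, 0.7]
grip_width: 0.899
gripper_force: 0.0
time_s: 21.35
ee_pos: [0.5309, -0.3352, 0.0344]
ee_rot: [-0.0, 0.677, 0.736, -0.0]
contact_force: [0.4, -0.5, -0.7]
grip_width: 0.903
gripper_force: 0.0
time_s: 21.75
ee_pos: [0.5309, -0.3353, 0.0345]
ee_rot: [-0.0, 0.615, 0.789, 0.0]
contact_force: [0.3, 0.1, 0.0]
grip_width: 0.901
gripper_force: 0.0
shift mm [-0.1  0.4 30.5] turn rad [-0.     -0.0001 -0.0029] j6 -0.88
```

```bash

python3 -m crank '0 0 .02 0 0 -.003 -.8;0 0 .03 0 0 -.003 -.8;0 0 .03 0 0 -.003 0;0 0 .03 0 0 -.003 0' 20
python3 -m crank '0 0 0 0 0 0 1;0 0 0 0 0 0 1;0 0 0 0 0 0 1;0 0 0 0 0 0 1' 20
python3 -m crank '0 0 -.05 0 0 0 1;0 0 -.1 0 0 0 1;0 0 -.1 0 0 0 1'
python3 -m crank '.04 .011 0 0 0 0 1;.08 .023 0 0 0 0 1;.125 .036 0 0 0 0 1;.17 .049 0 0 0 0 1;.2 .058 0 0 0 0 1'
python3 -m crank '.04 .011 0 0 0 0 1;.08 .023 0 0 0 0 1;.125 .036 0 0 0 0 1;.155 .044 0 0 0 0 1;.1736 .0492 0 0 0 0 1'
python3 -m crank '0 0 0 0 0 0 1;0 0 0 0 0 0 1;0 0 0 0 0 0 1'
python3 -c "
from h import *
go(542.5,53.2,35,14.3)"
```

```text
time_s: 22.15
ee_pos: [0.531, -0.3353, 0.0046]
ee_rot: [-0.0, 0.613, 0.79, 0.0]
contact_force: [0.9, -0.4, 0.3]
grip_width: 0.774
gripper_force: 0.0
time_s: 22.55
ee_pos: [0.5311, -0.3354, 0.0049]
ee_rot: [0.0, 0.613, 0.79, 0.0]
contact_force: [-0.2, 0.2, 1.9]
grip_width: 0.721
gripper_force: 20.0
time_s: 22.85
ee_pos: [0.5338, -0.3373, 0.1113]
ee_rot: [0.005, 0.613, 0.79, 0.0]
contact_force: [0.7, 0.3, -1.0]
grip_width: 0.722
gripper_force: 20.0
time_s: 23.35
ee_pos: [0.5369, -0.1245, 0.1041]
ee_rot: [-0.0, 0.613, 0.79, -0.0]
contact_force: [-0.4, -0.2, -0.7]
grip_width: 0.722
gripper_force: 20.0
time_s: 23.85
ee_pos: [0.5415, 0.0555, 0.1041]
ee_rot: [-0.0, 0.612, 0.791, -0.0]
contact_force: [-0.2, -0.2, -0.6]
grip_width: 0.722
gripper_force: 20.0
time_s: 24.15
ee_pos: [0.542, 0.0523, 0.1044]
ee_rot: [-0.0, 0.613, 0.79, -0.0]
contact_force: [0.2, 0.2, -0.5]
grip_width: 0.724
gripper_force: 20.0
shift mm [ 0.8  0.8 69.4] turn rad [-0.0002  0.0001  0.0005] j6 -0.24
```

```bash

python3 -m crank '.0008 .0008 .04 0 0 0 1;.0008 .0008 .065 0 0 0 1;.0008 .0008 .069 0 0 0 1;.0008 .0008 .069 0 0 0 1;.0008 .0008 .069 0 0 0 1'
python3 -m crank '0 0 .003 0 0 0 1;0 0 .006 0 0 0 1;0 0 .008 0 0 0 1;0 0 .008 0 0 0 1;0 0 .008 0 0 0 1'
python3 -c "
from h import *
go(542.5,53.2,23,14.3)"
```

```text
time_s: 24.65
ee_pos: [0.5434, 0.0538, 0.0368]
ee_rot: [0.001, 0.613, 0.79, 0.001]
contact_force: [0.3, 0.9, -0.1]
grip_width: 0.722
gripper_force: 20.0
time_s: 25.15
ee_pos: [0.5425, 0.0541, 0.0276]
ee_rot: [0.0, 0.613, 0.79, -0.0]
contact_force: [-0.8, -1.3, -1.0]
grip_width: 0.721
gripper_force: 20.0
shift mm [-0.8 -0.3  4.6] turn rad [-0.0001  0.0001  0.0015] j6 -0.24
```

```bash

python3 -m crank '-.0006 -.0002 .002 0 0 0 1;-.0006 -.0002 .0038 0 0 0 1;-.0006 -.0002 .0038 0 0 0 1'
python3 -m crank '0 0 0 0 0 0 -1;0 0 0 0 0 0 -1;0 0 0 0 0 0 -1;0 0 0 0 0 0 -1'
python3 -m crank '0 0 -.04 0 0 0 -1;0 0 -.08 0 0 0 -1;0 0 -.11 0 0 0 -1;0 0 -.11 0 0 0 -1;0 0 -.11 0 0 0 -1'
python3 - <<'E'
from h import *
go(474.3,-139.3,60,104.3)
E
```

```text
time_s: 25.45
ee_pos: [0.5424, 0.0536, 0.0234]
ee_rot: [-0.0, 0.613, 0.79, -0.0]
contact_force: [-0.0, -0.3, -1.3]
grip_width: 0.723
gripper_force: 20.0
time_s: 25.85
ee_pos: [0.5426, 0.0536, 0.0238]
ee_rot: [0.0, 0.613, 0.79, 0.0]
contact_force: [0.1, 0.9, 0.2]
grip_width: 0.987
gripper_force: 0.0
time_s: 26.35
ee_pos: [0.5426, 0.0536, 0.1339]
ee_rot: [0.0, 0.613, 0.79, 0.0]
contact_force: [-0.6, -0.5, 0.4]
grip_width: 1.001
gripper_force: 0.0
shift mm [-169.8 -114.1   73.9] turn rad [ 5.0000e-04  8.0000e-04 -1.5694e+00] j6 -0.24
```

```bash

python3 -m crank '-.04 -.027 0 0 0 0 -1;-.08 -.054 .01 0 0 0 -1;-.12 -.081 .03 0 0 0 -1;-.15 -.101 .05 0 0 0 -1;-.17 -.114 .06 0 0 0 -1'
python3 -m crank '0 0 0 0 0 .14 -1;0 0 0 0 0 .28 -1;0 0 0 0 0 .42 -1;0 0 0 0 0 .56 -1;0 0 0 0 0 .7 -1'
python3 -m crank '0 0 0 0 0 .14 -1;0 0 0 0 0 .28 -1;0 0 0 0 0 .42 -1;0 0 0 0 0 .56 -1;0 0 0 0 0 .7 -1'
python3 -m crank '0 0 0 0 0 .14 -1;0 0 0 0 0 .17 -1;0 0 0 0 0 .17 -1;0 0 0 0 0 .17 -1'
python3 - <<'E'
from h import *
p,d=grab_frame('top');np.savez('top5.npz',p=p,d=d);p2,d=grab_frame('side')
cv2.imwrite('pics/t7.png',np.hstack([cv2.resize(p[140:300,250:450,::-1],(400,320)),cv2.resize(p2[180:340,240:440,::-1],(400,320))]))
try: print(ring(p,'ring_25',(405,203),r=24))
except Exception as e: print(e)
go(474.3,-139.3,4.5,104.3)
E
```

```text
time_s: 26.85
ee_pos: [0.4718, -0.141, 0.071]
ee_rot: [-0.002, 0.614, 0.79, -0.001]
contact_force: [-0.2, -0.5, 0.2]
grip_width: 1.0
gripper_force: 0.0
time_s: 27.35
ee_pos: [0.4734, -0.1391, 0.0723]
ee_rot: [-0.001, 0.848, 0.529, -0.001]
contact_force: [0.0, -0.1, -0.2]
grip_width: 0.995
gripper_force: 0.0
time_s: 27.85
ee_pos: [0.4734, -0.1391, 0.0723]
ee_rot: [-0.001, 0.978, 0.207, -0.001]
contact_force: [0.5, 0.8, -1.0]
grip_width: 1.0
gripper_force: 0.0
time_s: 28.25
ee_pos: [0.474, -0.1393, 0.0732]
ee_rot: [-0.0, 0.992, 0.127, -0.0]
contact_force: [-0.1, -0.3, 0.2]
grip_width: 1.001
gripper_force: 0.0
(array([ 604.63977051, -208.24816895]), (64.09404754638672, 65.1800537109375))
shift mm [ 0.2 -0.  69. ] turn rad [-0.0003  0.0003  0.0042] j6 0.94
```

View pics/t7.png

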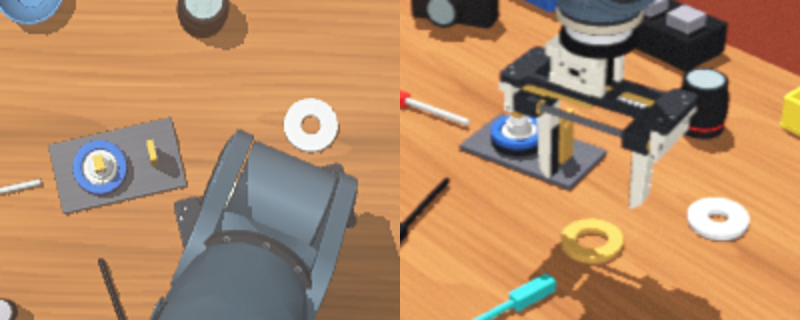

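The blue ring is flat on its step at (100,166). The brass ring sits under the gripper at side crop (592,240), and the aluminium ring is unmoved.

```bash
python3 -c "
from h import *
print(ray('side',[(336,299.7)],.006)*1000)"
python3 -m crank '0 0 .04 0 0 .004 -1;0 0 .065 0 0 .004 -1;0 0 .069 0 0 .004 -1;0 0 .069 0 0 .004 0' 8
python3 -m crank '0 0 0 0 0 0 1;0 0 0 0 0 0 1;0 0 0 0 0 0 1;0 0 0 0 0 0 1;0 0 0 0 0 0 1' 8
python3 -m crank '0 0 0 0 0 0 -.8;0 0 0 0 0 0 -.8;0 0 0 0 0 0 -.8;0 0 0 0 0 0 -.8'
python3 -m crank '0 0 -.03 0 0 -.14 -.8;0 0 -.03 0 0 -.28 -.8;0 0 -.03 0 0 -.42 -.8;0 0 -.03 0 0 -.56 -.8;0 0 -.03 0 0 -.7 -.8'
python3 -m crank '0 0 0 0 0 -.14 -.8;0 0 0 0 0 -.28 -.8;0 0 0 0 0 -.42 -.8;0 0 0 0 0 -.56 -.8;0 0 0 0 0 -.7 -.8'
python3 -m crank '0 0 0 0 0 -.14 -.8;0 0 0 0 0 -.171 -.8;0 0 0 0 0 -.171 -.8;0 0 0 0 0 -.171 -.8'
python3 -c "
from h import *
go(474.3,-139.3,4.5,14.3)"
```

```text
[[ 473.16222082 -143.06849205    6.        ]]
time_s: 28.75
ee_pos: [0.4741, -0.1394, 0.0046]
ee_rot: [-0.0, 0.992, 0.124, -0.0]
contact_force: [-0.5, -0.2, -0.2]
grip_width: 0.953
gripper_force: 0.0
time_s: 29.25
ee_pos: [0.475, -0.1397, 0.0056]
ee_rot: [0.0, 0.992, 0.124, 0.001]
contact_force: [-1.0, 0.1, 7.1]
grip_width: 0.732
gripper_force: 8.0
time_s: 29.65
ee_pos: [0.4742, -0.1394, 0.0047]
ee_rot: [-0.0, 0.992, 0.124, -0.0]
contact_force: [0.3, -0.5, -0.0]
grip_width: 0.9
gripper_force: 0.0
time_s: 30.15
ee_pos: [0.4743, -0.1394, 0.0347]
ee_rot: [-0.0, 0.888, 0.459, -0.0]
contact_force: [0.5, -0.2, 0.1]
grip_width: 0.901
gripper_force: 0.0
time_s: 30.65
ee_pos: [0.4742, -0.1394, 0.0347]
ee_rot: [-0.0, 0.677, 0.736, -0.0]
contact_force: [-0.4, 0.6, 0.5]
grip_width: 0.901
gripper_force: 0.0
time_s: 31.05
ee_pos: [0.4743, -0.1394, 0.0347]
ee_rot: [-0.0, 0.615, 0.789, -0.0]
contact_force: [-0.7, 0.7, 0.3]
grip_width: 0.897
gripper_force: 0.0
shift mm [ 0.1  0.1 30.2] turn rad [-0.0001 -0.0001 -0.0028] j6 -0.63
```

```bash

python3 -m crank '0 0 .02 0 0 -.003 -.8;0 0 .03 0 0 -.003 -.8;0 0 .03 0 0 -.003 0;0 0 .03 0 0 -.003 0' 20
python3 -m crank '0 0 0 0 0 0 1;0 0 0 0 0 0 1;0 0 0 0 0 0 1;0 0 0 0 0 0 1' 20
python3 -m crank '0 0 -.05 0 0 0 1;0 0 -.1 0 0 0 1;0 0 -.1 0 0 0 1'
python3 -m crank '.04 .027 0 0 0 0 1;.08 .054 0 0 0 0 1;.12 .08 0 0 0 0 1;.15 .1 0 0 0 0 1;.17 .1137 0 0 0 0 1'
python3 -m crank '0 0 0 0 0 0 1;0 0 0 0 0 0 1;0 0 0 0 0 0 1;0 0 0 0 0 0 1'
python3 -c "
from h import *
go(542.5,53.4,45,14.3)"
```

```text
time_s: 31.45
ee_pos: [0.4743, -0.1395, 0.0048]
ee_rot: [-0.0, 0.613, 0.79, -0.0]
contact_force: [-0.5, -1.2, -0.1]
grip_width: 0.776
gripper_force: 0.0
time_s: 31.85
ee_pos: [0.4745, -0.1395, 0.0051]
ee_rot: [0.0, 0.613, 0.79, 0.0]
contact_force: [-0.8, -0.1, 3.4]
grip_width: 0.714
gripper_force: 20.9
time_s: 32.15
ee_pos: [0.4771, -0.1405, 0.1101]
ee_rot: [0.004, 0.613, 0.79, 0.001]
contact_force: [1.3, -0.1, -0.7]
grip_width: 0.711
gripper_force: 21.1
time_s: 32.65
ee_pos: [0.5424, 0.0559, 0.1043]
ee_rot: [-0.0, 0.612, 0.791, -0.0]
contact_force: [0.5, -0.7, -1.0]
grip_width: 0.71
gripper_force: 20.9
time_s: 33.05
ee_pos: [0.542, 0.0525, 0.1047]
ee_rot: [-0.0, 0.614, 0.79, -0.0]
contact_force: [1.1, -0.7, -0.7]
grip_width: 0.715
gripper_force: 21.1
shift mm [ 0.7  0.8 59.7] turn rad [-0.0003  0.      0.0001] j6 -0.24
```

```bash

python3 -m crank '.0007 .0008 .04 0 0 0 1;.0007 .0008 .055 0 0 0 1;.0007 .0008 .058 0 0 0 1;.0007 .0008 .058 0 0 0 1;.0007 .0008 .058 0 0 0 1'
python3 -m crank '0 0 .003 0 0 0 1;0 0 .006 0 0 0 1;0 0 .009 0 0 0 1;0 0 .009 0 0 0 1;0 0 .009 0 0 0 1'
python3 -c "
from h import *
go(542.5,53.4,33.3,14.3)"
```

```text
time_s: 33.55
ee_pos: [0.5435, 0.054, 0.0477]
ee_rot: [0.001, 0.613, 0.79, 0.0]
contact_force: [1.1, 1.2, -0.5]
grip_width: 0.711
gripper_force: 21.1
time_s: 34.05
ee_pos: [0.5428, 0.054, 0.0376]
ee_rot: [0.0, 0.613, 0.79, -0.0]
contact_force: [0.2, -5.0, -0.7]
grip_width: 0.715
gripper_force: 21.1
shift mm [-0.5 -0.4  4.3] turn rad [-0.0004  0.0004  0.0016] j6 -0.24
```

```bash

python3 -m crank '-.0008 -.0003 0 0 0 0 1;-.0008 -.0003 .002 0 0 0 1;-.0008 -.0003 .0038 0 0 0 1;-.0008 -.0003 .0038 0 0 0 1'
python3 -m crank '0 0 0 0 0 0 -1;0 0 0 0 0 0 -1;0 0 0 0 0 0 -1;0 0 0 0 0 0 -1'
python3 -m crank '0 0 -.04 0 0 0 -1;0 0 -.08 0 0 0 -1;0 0 -.1 0 0 0 -1;0 0 -.1 0 0 0 -1;0 0 -.1 0 0 0 -1'
python3 - <<'E'
from h import *
go(604.6,-208.3,60,104.3)
E
```

```text
time_s: 34.45
ee_pos: [0.5426, 0.0536, 0.0337]
ee_rot: [-0.0, 0.613, 0.79, -0.0]
contact_force: [0.4, -2.1, -0.7]
grip_width: 0.714
gripper_force: 21.1
time_s: 34.85
ee_pos: [0.5428, 0.0536, 0.034]
ee_rot: [0.0, 0.613, 0.79, 0.0]
contact_force: [-0.2, 0.2, -0.2]
grip_width: 0.983
gripper_force: 0.0
time_s: 35.35
ee_pos: [0.5425, 0.0535, 0.1335]
ee_rot: [-0.0, 0.613, 0.79, -0.0]
contact_force: [-0.9, 0.3, -0.6]
grip_width: 1.002
gripper_force: 0.0
shift mm [-269.    -4.9   73.5] turn rad [ 0.     -0.     -1.5693] j6 -0.24
```

```bash

python3 -m crank '-.045 -.001 0 0 0 0 -1;-.09 -.002 .01 0 0 0 -1;-.135 -.003 .02 0 0 0 -1;-.18 -.004 .04 0 0 0 -1;-.22 -.004 .05 0 0 0 -1'
python3 -m crank '-.03 -.001 0 0 0 0 -1;-.049 -.001 .01 0 0 0 -1;-.049 -.001 .01 0 0 .14 -1;-.049 -.001 .01 0 0 .28 -1;-.049 -.001 .01 0 0 .42 -1'
python3 -m crank '0 0 0 0 0 .14 -1;0 0 0 0 0 .28 -1;0 0 0 0 0 .42 -1;0 0 0 0 0 .56 -1;0 0 0 0 0 .7 -1'
python3 -m crank '0 0 0 0 0 .14 -1;0 0 0 0 0 .28 -1;0 0 0 0 0 .42 -1;0 0 0 0 0 .451 -1;0 0 0 0 0 .451 -1'
python3 -m crank '0 0 0 0 0 0 -1;0 0 0 0 0 0 -1'
python3 - <<'E'
from h import *
p,d=grab_frame('top');p2,d=grab_frame('side')
cv2.imwrite('pics/t8.png',np.hstack([cv2.resize(p[140:300,250:450,::-1],(400,320)),cv2.resize(p2[180:340,240:440,::-1],(400,320))]))
go(604.6,-208.3,4.5,104.3)
E
```

```text
time_s: 35.85
ee_pos: [0.5922, -0.1623, 0.0805]
ee_rot: [-0.002, 0.613, 0.79, -0.001]
contact_force: [0.2, 0.2, 0.9]
grip_width: 1.003
gripper_force: 0.0
time_s: 36.35
ee_pos: [0.604, -0.2076, 0.0719]
ee_rot: [-0.001, 0.766, 0.643, -0.0]
contact_force: [-0.8, 0.2, -1.4]
grip_width: 1.003
gripper_force: 0.0
time_s: 36.85
ee_pos: [0.6041, -0.2074, 0.0722]
ee_rot: [-0.001, 0.94, 0.341, -0.001]
contact_force: [0.1, 0.0, 0.1]
grip_width: 1.0
gripper_force: 0.0
time_s: 37.35
ee_pos: [0.6041, -0.2075, 0.0723]
ee_rot: [-0.001, 0.992, 0.125, -0.001]
contact_force: [-0.3, -0.5, 0.3]
grip_width: 1.002
gripper_force: 0.0
time_s: 37.55
ee_pos: [0.6045, -0.208, 0.0733]
ee_rot: [-0.0, 0.992, 0.126, -0.0]
contact_force: [-0.1, 0.4, 2.0]
grip_width: 1.001
gripper_force: 0.0
shift mm [-0.1  0.1 69.2] turn rad [-0.0002  0.0002  0.0019] j6 0.91
```

View pics/t8.png

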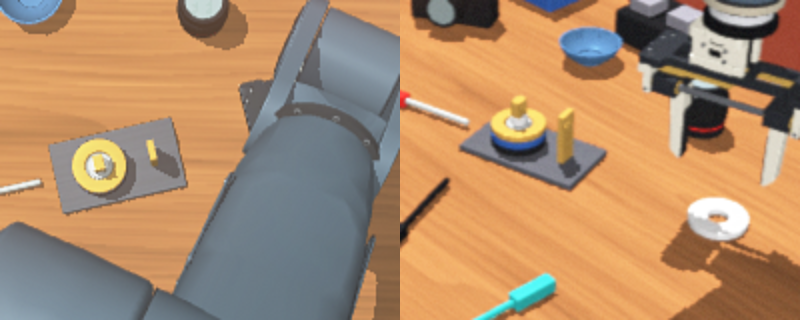

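The brass ring is level on its step at (98,165), and the aluminium ring is still in place at side crop (718,219).

```bash

python3 -m crank '0 0 .04 0 0 .002 -1;0 0 .065 0 0 .002 -1;0 0 .069 0 0 .002 -1;0 0 .069 0 0 .002 0' 8
python3 -m crank '0 0 0 0 0 0 1;0 0 0 0 0 0 1;0 0 0 0 0 0 1;0 0 0 0 0 0 1;0 0 0 0 0 0 1' 8
python3 -m crank '0 0 0 0 0 0 -.8;0 0 0 0 0 0 -.8;0 0 0 0 0 0 -.8;0 0 0 0 0 0 -.8'
python3 -m crank '0 0 -.03 0 0 -.14 -.8;0 0 -.03 0 0 -.28 -.8;0 0 -.03 0 0 -.42 -.8;0 0 -.03 0 0 -.56 -.8;0 0 -.03 0 0 -.7 -.8'
python3 -m crank '0 0 0 0 0 -.14 -.8;0 0 0 0 0 -.28 -.8;0 0 0 0 0 -.42 -.8;0 0 0 0 0 -.56 -.8;0 0 0 0 0 -.7 -.8'
python3 -m crank '0 0 0 0 0 -.14 -.8;0 0 0 0 0 -.171 -.8;0 0 0 0 0 -.171 -.8;0 0 0 0 0 -.171 -.8'
python3 -m crank '0 0 .02 0 0 -.003 -.8;0 0 .03 0 0 -.003 -.8;0 0 .03 0 0 -.003 0;0 0 .03 0 0 -.003 0' 20
python3 -m crank '0 0 0 0 0 0 1;0 0 0 0 0 0 1;0 0 0 0 0 0 1;0 0 0 0 0 0 1' 20
python3 -m crank '0 0 -.05 0 0 0 1;0 0 -.1 0 0 0 1;0 0 -.1 0 0 0 1;0 0 -.1 0 0 0 1;0 0 -.1 0 0 0 1'
python3 -c "
from h import *
go(542.5,52.9,105,14.3)"
```

```text
time_s: 38.05
ee_pos: [0.6046, -0.2083, 0.0049]
ee_rot: [-0.0, 0.992, 0.124, -0.0]
contact_force: [-0.7, 0.6, -0.0]
grip_width: 0.955
gripper_force: 0.0
time_s: 38.55
ee_pos: [0.6053, -0.2086, 0.006]
ee_rot: [0.0, 0.992, 0.124, 0.001]
contact_force: [-0.4, 0.3, 7.2]
grip_width: 0.714
gripper_force: 8.0
time_s: 38.95
ee_pos: [0.6046, -0.2083, 0.0048]
ee_rot: [-0.0, 0.992, 0.124, -0.0]
contact_force: [-0.2, -0.4, 0.0]
grip_width: 0.898
gripper_force: 0.0
time_s: 39.45
ee_pos: [0.6047, -0.2083, 0.0349]
ee_rot: [-0.0, 0.888, 0.459, -0.0]
contact_force: [0.3, 0.3, 0.3]
grip_width: 0.899
gripper_force: 0.0
time_s: 39.95
ee_pos: [0.6046, -0.2083, 0.0348]
ee_rot: [-0.0, 0.677, 0.736, -0.0]
contact_force: [0.1, 0.2, 0.6]
grip_width: 0.902
gripper_force: 0.0
time_s: 40.35
ee_pos: [0.6047, -0.2083, 0.0349]
ee_rot: [-0.0, 0.614, 0.789, -0.0]
contact_force: [0.2, -0.7, 0.3]
grip_width: 0.898
gripper_force: 0.0
time_s: 40.75
ee_pos: [0.6048, -0.2084, 0.0051]
ee_rot: [-0.0, 0.613, 0.79, -0.0]
contact_force: [0.4, 0.5, -0.4]
grip_width: 0.777
gripper_force: 0.0
time_s: 41.15
ee_pos: [0.6049, -0.2084, 0.0053]
ee_rot: [0.0, 0.613, 0.79, 0.0]
contact_force: [-0.4, -0.1, 1.0]
grip_width: 0.722
gripper_force: 20.0
time_s: 41.65
ee_pos: [0.604, -0.208, 0.1036]
ee_rot: [-0.001, 0.613, 0.79, -0.0]
contact_force: [-0.3, 0.4, -0.8]
grip_width: 0.723
gripper_force: 20.0
shift mm [268.    5.5  -1.1] turn rad [-0.0017 -0.0013  0.0024] j6 -0.66
```

```bash

python3 -m crank '.045 .001 0 0 0 0 1;.09 .002 0 0 0 0 1;.135 .003 0 0 0 0 1;.18 .004 0 0 0 0 1;.22 .004 0 0 0 0 1'
python3 -m crank '.03 .001 0 0 0 0 1;.048 .0015 0 0 0 .002 1;.048 .0015 0 0 0 .002 1;.048 .0015 0 0 0 .002 1;.048 .0015 0 0 0 .002 1'
python3 -m crank '0 0 0 0 0 0 1;0 0 0 0 0 0 1'
python3 -c "
from h import *
go(542.5,52.9,57,14.3)"
```

```text
time_s: 42.15
ee_pos: [0.5521, 0.0077, 0.1033]
ee_rot: [-0.001, 0.613, 0.79, -0.001]
contact_force: [0.6, 0.3, -0.4]
grip_width: 0.724
gripper_force: 20.0
time_s: 42.65
ee_pos: [0.5432, 0.0517, 0.1043]
ee_rot: [-0.0, 0.614, 0.79, -0.0]
contact_force: [0.1, 0.3, -0.3]
grip_width: 0.724
gripper_force: 20.0
time_s: 42.85
ee_pos: [0.5433, 0.0519, 0.1048]
ee_rot: [-0.0, 0.614, 0.789, -0.0]
contact_force: [0.3, -0.3, -0.5]
grip_width: 0.728
gripper_force: 20.0
shift mm [ 1.1 -0.5 47.8] turn rad [-0.0003 -0.     -0.0006] j6 -0.24
```

```bash

python3 -m crank '.001 -.0005 .01 0 0 0 1;.001 -.0005 .02 0 0 0 1;.001 -.0005 .028 0 0 0 1;.001 -.0005 .028 0 0 0 1;.001 -.0005 .028 0 0 0 1'
python3 -m crank '0 0 .01 0 0 0 1;0 0 .018 0 0 0 1;0 0 .018 0 0 0 1;0 0 .018 0 0 0 1'
python3 -m crank '0 0 .003 0 0 0 1;0 0 .006 0 0 0 1;0 0 .009 0 0 0 1;0 0 .009 0 0 0 1;0 0 .009 0 0 0 1'
python3 -c "
from h import *
go(542.5,52.9,43.5,14.3)"
```

```text
time_s: 43.35
ee_pos: [0.5424, 0.0535, 0.0766]
ee_rot: [-0.0, 0.613, 0.79, -0.0]
contact_force: [0.4, 0.5, -1.0]
grip_width: 0.724
gripper_force: 20.0
time_s: 43.75
ee_pos: [0.5424, 0.0534, 0.0587]
ee_rot: [-0.0, 0.613, 0.79, -0.0]
contact_force: [-0.2, -0.3, -0.1]
grip_width: 0.724
gripper_force: 20.0
time_s: 44.25
ee_pos: [0.5424, 0.0534, 0.0499]
ee_rot: [-0.0, 0.613, 0.79, -0.0]
contact_force: [-0.2, -0.5, -0.0]
grip_width: 0.725
gripper_force: 20.0
shift mm [-0.5 -0.1  6.4] turn rad [-0.0002 -0.      0.0005] j6 -0.24
```

```bash

python3 -m crank '-.0003 0 .003 0 0 0 1;-.0003 0 .006 0 0 0 1;-.0003 0 .006 0 0 0 1;-.0003 0 .006 0 0 0 1'
python3 -m crank '0 0 0 0 0 0 -1;0 0 0 0 0 0 -1;0 0 0 0 0 0 -1;0 0 0 0 0 0 -1'
python3 -m crank '0 0 -.04 0 0 0 -1;0 0 -.08 0 0 0 -1;0 0 -.1 0 0 0 -1;0 0 -.1 0 0 0 -1;0 0 -.1 0 0 0 -1'
python3 -m crank '.045 -.08 0 0 0 0 -1;.045 -.14 0 0 0 0 -1;.045 -.16 0 0 0 0 -1;.045 -.16 0 0 0 0 -1;.045 -.16 0 0 0 0 -1'
python3 - <<'E'
from h import *
p,d=grab_frame('top');p2,d=grab_frame('side');np.savez('top6.npz',p=p,d=d)
cv2.imwrite('pics/t9.png',np.hstack([cv2.resize(p[160:290,190:350,::-1],(480,390)),cv2.resize(p2[180:310,230:330,::-1],(300,390))]))
h=cv2.cvtColor(p,cv2.COLOR_RGB2HSV)
red=cv2.inRange(h,(0,150,80),(6,255,255));red[:200]=0;red[275:]=0;red[:,:150]=0;red[:,300:]=0
v,u=np.nonzero(red)
if len(u): print(cv2.minAreaRect((ray('top',np.c_[u,v],.016)[:,:2]*1000).astype(np.float32)))
E
```

```text
time_s: 44.65
ee_pos: [0.5425, 0.0531, 0.0438]
ee_rot: [-0.0, 0.613, 0.79, -0.0]
contact_force: [1.0, 0.5, -1.1]
grip_width: 0.723
gripper_force: 20.0
time_s: 45.05
ee_pos: [0.5426, 0.0531, 0.044]
ee_rot: [0.0, 0.613, 0.79, 0.0]
contact_force: [-0.3, 0.2, 0.7]
grip_width: 0.985
gripper_force: 0.0
time_s: 45.55
ee_pos: [0.5423, 0.0531, 0.1435]
ee_rot: [-0.0, 0.613, 0.79, -0.0]
contact_force: [0.2, 0.1, -0.4]
grip_width: 1.002
gripper_force: 0.0
time_s: 46.05
ee_pos: [0.3737, 0.0571, 0.1429]
ee_rot: [-0.001, 0.613, 0.79, -0.001]
contact_force: [1.6, -0.1, 0.5]
grip_width: 0.999
gripper_force: 0.0
((493.72821044921875, 249.78411865234375), (16.718210220336914, 49.56997299194336), 13.938955307006836)
```

View pics/t9.png

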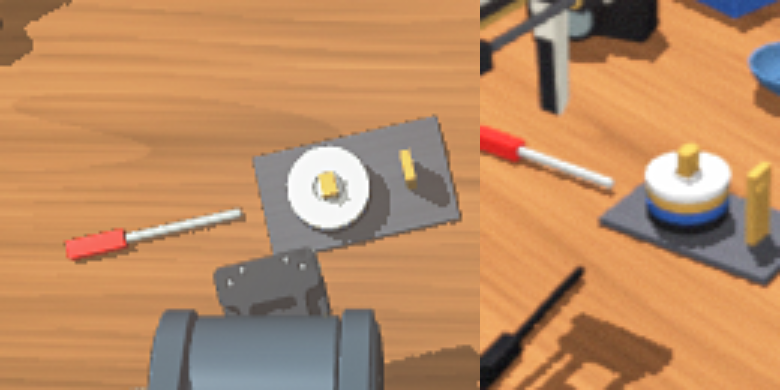

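All four rings are stacked level at (328,187). The keeper lies ready with its handle at (95,244) and tip at (240,214) in the crop.

```bash

python3 -m crank '.034 .033 0 0 0 0 -1;.067 .066 0 0 0 0 -1;.1 .1 0 0 0 0 -1;.133 .133 0 0 0 0 -1;.165 .164 0 0 0 0 -1'
python3 -m crank '0 0 .04 0 0 0 -1;0 0 .08 0 0 0 -1;0 0 .1 0 0 0 -1;0 0 .1 0 0 0 -1;0 0 .1 0 0 0 -1'
python3 -c "
from h import *
go(491.8,257.8,3,14.2)"
```

```text
time_s: 46.65
ee_pos: [0.4963, 0.26, 0.1428]
ee_rot: [-0.0, 0.613, 0.79, -0.0]
contact_force: [0.3, -0.4, 0.7]
grip_width: 1.0
gripper_force: 0.0
time_s: 47.15
ee_pos: [0.4953, 0.2579, 0.0438]
ee_rot: [-0.0, 0.613, 0.79, -0.0]
contact_force: [-0.0, 0.2, 0.6]
grip_width: 0.999
gripper_force: 0.0
shift mm [ 0.7 -3.4 40.8] turn rad [-0.0002  0.      0.0021] j6 0.15
```

```bash

python3 -m crank '.0007 -.0034 .02 0 0 .002 -1;.0007 -.0034 .037 0 0 .002 -1;.0007 -.0034 .0395 0 0 .002 -1;.0007 -.0034 .0395 0 0 .002 1;.0007 -.0034 .0395 0 0 .002 1' 15
python3 -m crank '0 0 0 0 0 0 1;0 0 0 0 0 0 1;0 0 0 0 0 0 1;0 0 0 0 0 0 1;0 0 0 0 0 0 1' 15
python3 -m crank '0 0 0 0 0 0 1;0 0 0 0 0 0 1;0 0 0 0 0 0 1;0 0 0 0 0 0 1;0 0 0 0 0 0 1' 30
python3 -c "
from h import *
s=robot.observe();print(s['ee_pos'])"
python3 -m crank '0 0 -.03 0 0 0 1;0 0 -.052 0 0 0 1;0 0 -.052 0 0 0 1;0 0 -.052 0 0 0 1;0 0 -.052 0 0 0 1'
python3 - <<'E'
from h import *
p,d=grab_frame('top');p2,d2=grab_frame('side');np.savez('s7.npz',p=p,d=d,p2=p2,d2=d2)
cv2.imwrite('pics/t10.png',np.hstack([cv2.resize(p[190:270,180:350,::-1],(510,240)),cv2.resize(p2[180:260,180:270,::-1],(270,240))]))
go(542.5+110*-.247,53.0+110*.969,55,14.3)
E
```

```text
time_s: 47.65
ee_pos: [0.492, 0.2578, 0.0058]
ee_rot: [0.001, 0.614, 0.789, 0.001]
contact_force: [0.2, 0.8, -1.1]
grip_width: 0.876
gripper_force: 0.0
time_s: 48.15
ee_pos: [0.491, 0.2574, 0.0045]
ee_rot: [0.0, 0.614, 0.789, 0.0]
contact_force: [0.7, 0.3, -0.7]
grip_width: 0.449
gripper_force: 0.0
time_s: 48.65
ee_pos: [0.491, 0.2574, 0.0044]
ee_rot: [-0.0, 0.614, 0.789, -0.0]
contact_force: [-0.8, 0.4, 0.2]
grip_width: 0.167
gripper_force: 29.9
[0.49098144 0.25744927 0.00441271]
time_s: 49.15
ee_pos: [0.4904, 0.2572, 0.0553]
ee_rot: [-0.0, 0.614, 0.789, -0.001]
contact_force: [-0.0, 0.0, -0.3]
grip_width: 0.17
gripper_force: 29.9
shift mm [-100.7    0.2    0.4] turn rad [-0.0018  0.0003 -0.0016] j6 0.15
```

View pics/t10.png

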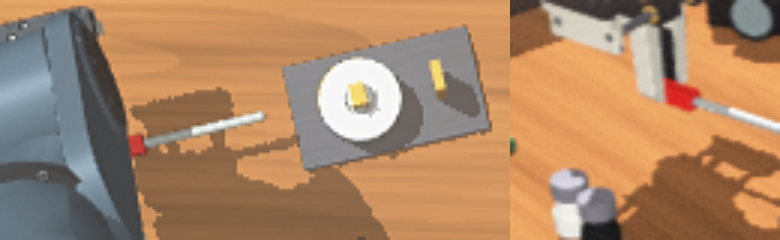

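The rod is gripped level and in line with the eye, with its tip at (262,116) in the left crop. I check its height and heading by depth before inserting.

```bash
python3 - <<'E'
from h import *
f=np.load('s7.npz')
A=np.array([542.5,53.0]);ux=np.array([.247,-.969]);uy=np.array([.969,.247])
for n,p,d in(('top',f['p'],f['d']),('side',f['p2'],f['d2'])):
    W=world(n,d)*1000;q=(W[...,:2]-A);X=q@ux;Y=q@uy;Z=W[...,2]
    for a in range(-175,-70,15):
        k=(X>a)&(X<a+15)&(abs(Y)<15)&(Z>40)&(Z<75)
        if k.sum()>3: print(n,a,k.sum(),'ymid %.1f zmax %.1f zmed %.1f'%(np.median(Y[k]),np.percentile(Z[k],90),np.median(Z[k])))
    k=(X>-110)&(X<-40)&(abs(Y)<15)&(Z>45)&(Z<75);print('tip x',X[k].max() if k.any() else None)
    k=(abs(X)<9)&(abs(Y)<12)&(Z>60)&(Z<75);print(n,'eye y',np.median(Y[k]),'x',np.median(X[k]))
    k=(abs(X-66)<9)&(abs(Y)<16)&(Z>60)&(Z<78);print(n,'lug y',np.median(Y[k]),'x',np.median(X[k]))
E
```

```text
top -175 20 ymid 0.7 zmax 65.9 zmed 61.3
top -160 21 ymid 0.7 zmax 67.0 zmed 62.5
top -145 19 ymid 0.9 zmax 65.6 zmed 62.2
top -130 19 ymid 0.5 zmax 66.0 zmed 63.5
top -115 20 ymid 1.1 zmax 66.5 zmed 63.3
top -100 20 ymid 1.1 zmax 66.7 zmed 61.4
top -85 10 ymid 1.7 zmax 65.1 zmed 63.4
tip x -77.78416474013031
top eye y -0.6918517356472862 x 0.005855490630740647
top lug y 0.8331640785994943 x 65.41984054050532
side -175 17 ymid -3.8 zmax 62.6 zmed 60.3
side -160 16 ymid -3.5 zmax 62.5 zmed 60.6
side -145 17 ymid -2.0 zmax 62.7 zmed 60.1
side -130 15 ymid -1.9 zmax 63.6 zmed 60.3
side -115 15 ymid -0.9 zmax 61.6 zmed 59.4
side -100 17 ymid -2.7 zmax 63.4 zmed 60.3
side -85 11 ymid -1.6 zmax 64.0 zmed 60.4
tip x -76.54244323612171
side eye y -5.019685773065834 x 2.0458020349083665
side lug y -3.156416963338507 x 68.62312245432446
```

```bash

python3 -m crank '-.02 0 -.001 0 0 -.002 1;-.04 0 -.001 0 0 -.002 1;-.058 0 -.001 0 0 -.002 1;-.058 0 -.001 0 0 -.002 1;-.058 0 -.001 0 0 -.002 1'
python3 -c "
from h import *
go(542.5+139*-.25,53.0+139*.968,56.2,14.5)"
python3 -m crank '-.01 0 0 0 0 0 1;-.02 0 0 0 0 0 1;-.03 0 0 0 0 0 1;-.03 0 0 0 0 0 1;-.03 0 0 0 0 0 1'
python3 -c "
from h import *
go(542.5+70*-.25,53.0+70*.968,56.2,14.5)"
```

```text
time_s: 49.75
ee_pos: [0.505, 0.2012, 0.0569]
ee_rot: [-0.0, 0.614, 0.79, -0.0]
contact_force: [-1.3, -0.3, -0.5]
grip_width: 0.17
gripper_force: 29.9
shift mm [-13.9  -0.7   0.7] turn rad [-0.0008 -0.0001 -0.0039] j6 0.04
time_s: 50.25
ee_pos: [0.5127, 0.1719, 0.0575]
ee_rot: [-0.0, 0.614, 0.79, 0.0]
contact_force: [-0.4, 0.0, -0.8]
grip_width: 0.168
gripper_force: 29.9
shift mm [-52.6  -0.7   1.3] turn rad [ 0.0001 -0.0001 -0.0038] j6 -0.01
```

```bash

python3 -m crank '-.012 -.0006 .0012 0 0 -.004 1;-.024 -.0006 .0012 0 0 -.004 1;-.036 -.0006 .0012 0 0 -.004 1;-.045 -.0006 .0012 0 0 -.004 1;-.045 -.0006 .0012 0 0 -.004 1'
python3 -m crank '-.007 0 0 0 0 0 1;-.014 0 0 0 0 0 1;-.021 0 0 0 0 0 1;-.027 0 0 0 0 0 1;-.027 0 0 0 0 0 1'
python3 - <<'E'
from h import *
go(542.5+50*-.25,53.0+50*.968,56.2,14.5)
p,d=grab_frame('side');cv2.imwrite('pics/s11.png',cv2.resize(p[170:290,240:360,::-1],(480,480)))
E
```

```text
time_s: 50.75
ee_pos: [0.5236, 0.1271, 0.0563]
ee_rot: [0.0, 0.612, 0.791, 0.0]
contact_force: [-0.2, 0.5, -0.9]
grip_width: 0.167
gripper_force: 29.9
time_s: 51.25
ee_pos: [0.5302, 0.1016, 0.0562]
ee_rot: [0.0, 0.612, 0.791, 0.0]
contact_force: [-1.0, 0.0, -0.9]
grip_width: 0.168
gripper_force: 29.9
shift mm [-0.1 -0.2  0. ] turn rad [0.     0.     0.0002] j6 -0.15
```

View pics/s11.png

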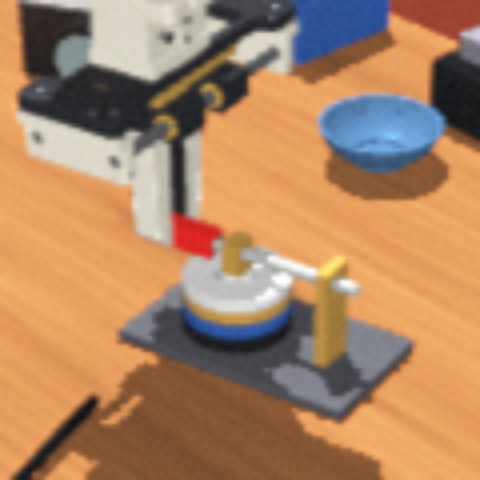

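The rod runs through the eye (236,255) and the lug (330,270), with its tip showing beyond the lug at (355,288). I release it and retreat.

```bash

python3 -m crank '0 0 .001 0 0 0 .6;0 0 .001 0 0 0 .2;0 0 .001 0 0 0 -.2;0 0 .001 0 0 0 -.2;0 0 .001 0 0 0 -.2'
python3 -m crank '0 0 -.04 0 0 0 -.2;0 0 -.09 0 0 0 -.2;0 0 -.14 0 0 0 -.2;0 0 -.14 0 0 0 -.2;0 0 -.14 0 0 0 -.2'
python3 -m crank '0 -.05 0 0 0 0 -.2;0 -.1 0 0 0 0 -.2;0 -.15 0 0 0 0 -.2;0 -.15 0 0 0 0 -.2;0 -.15 0 0 0 0 -.2'
python3 - <<'E'
from h import *
p,d=grab_frame('top');p2,d2=grab_frame('side')
cv2.imwrite('pics/s12.png',np.hstack([cv2.resize(p[170:270,250:370,::-1],(480,400)),cv2.resize(p2[190:290,260:340,::-1],(320,400))]))
W=world('top',d)*1000;A=np.array([542.5,53.]);q=W[...,:2]-A;X=q@[.25,-.968];Y=q@[.968,.25];Z=W[...,2]
k=(X>50)&(X<110)&(abs(Y)<14)&(Z>50)&(Z<80);print('tip x',X[k].max(),np.median(Z[k&(X>74)]),np.median(Y[k&(X>74)]))
E
```

```text
time_s: 51.8
ee_pos: [0.53, 0.1024, 0.0553]
ee_rot: [-0.0, 0.612, 0.791, 0.0]
contact_force: [-0.4, 0.9, 0.6]
grip_width: 0.495
gripper_force: 0.0
time_s: 52.3
ee_pos: [0.5302, 0.1023, 0.1959]
ee_rot: [0.001, 0.612, 0.791, 0.001]
contact_force: [-1.4, 0.4, 0.1]
grip_width: 0.597
gripper_force: 0.0
time_s: 52.8
ee_pos: [0.384, 0.0644, 0.1945]
ee_rot: [-0.0, 0.612, 0.791, -0.0]
contact_force: [-0.3, 0.3, 0.5]
grip_width: 0.6
gripper_force: 0.0
tip x 80.14120313220944 65.91629045787766 2.1374161718140035
```

View pics/s12.png

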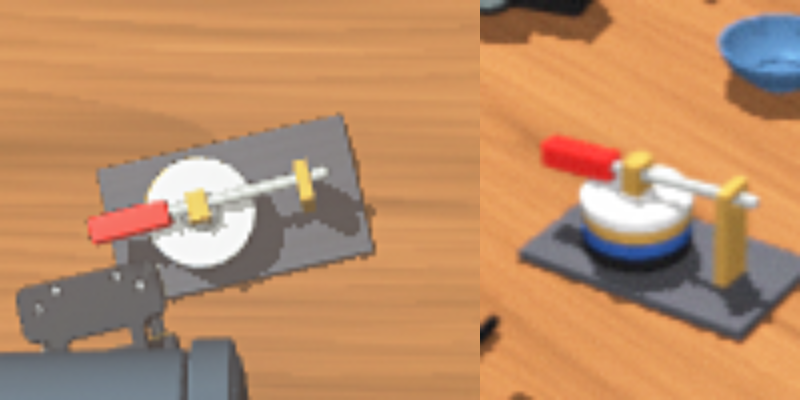

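All four rings are seated level. The keeper's tip stands out past the lug at (322,172), about 80 mm past the spindle axis, and the gripper is clear.

```bash
python3 -c "
from station import order
print(order.sign_off())"
```

```text
the job is handed in; nothing more can be done
None
```

The job is handed in: all four rings lie flat on their own steps and the keeper rod is back through eye and lug, its tip about 80 mm past the spindle axis, released with the gripper clear; sign-off gave no verdict.

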